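Exchange a valve's chipped port plate and close the valve

ROBOT

A 6-joint arm with a two-finger parallel gripper is mounted at the origin on the work surface. World frame = base frame: x ahead of the robot, y to its left, z up, the work surface at z = 0. Lengths are in mm, angles in rad, forces in N, time in s.
With the tool pointing down it reaches from about 350 to 875 mm from the base axis. Payload 15.5 kg.
Tool frame: the origin (TCP) lies between the finger pads; the fingertips stand 14 mm ahead of it and the grasp point (between the pads) lies 5 mm behind it; z points along the fingers, y is the line along which they close (so a half turn about z gives the same grasp; the last joint's range is limited). The gripper opens to 85 mm and grips with 20 to 120 N. Pads are 22 mm wide; open, the fingers measure 114 mm over their backs; the gripper's body (76 mm by 85 mm) begins 54 mm behind the grasp point. The pads swing forward as they close: fully open they stand 13 mm farther back than shut.
Start: joints at [-1.304, 0.494, 1.345, -0, 1.302, -0.096], TCP at [221.81, -584.318, 245.277] pointing down, gripper open.
Joint ranges: [-2.91, 2.91], [-0.82, 2.16], [0.22, 2.67], [-1.22, 4.37], [0.12, 2.79], [-3.08, 3.08]. Speed limits (rad/s): [1.89, 1.89, 2.57, 3.01, 3.01, 3.01].

INTERFACE

Orientations are given as a rotation vector (axis times angle).
In Python, from plant import robot gives the robot as it stands. The module is installed in compiled form; this text tells all that it offers.
- The arm moves only by the tool play_rows, never from a script. Its argument "moves" is a list of rows, each a list of 7 numbers: the shift along the tool's x, y, z in m, then the turn, a rotation vector about the tool's x, y, z in rad, then the opening, from 0 (shut) to 1 (fully open). In form: [[x, y, z, ax, ay, az, grip], ...]. A call has exactly 8 rows; each row is the pose to reach, as a shift and turn from the pose commanded when the call began, along the tool's axes at that moment; what a row does not reach only later rows make up. A row lasts 1/12 s, in which the tool goes at most 41.7 mm and 7.16 degrees, less where a joint would pass 70% of its speed; a pose out of reach is approached as far as the arm can. A call with a gripper value outside its range is refused whole. The fingers move at their own pace and stop on an object; "newtons" is the grip in N (left out, the last holds). Time passes only in rows, so rows that repeat a pose let the fingers close, or fill a call up. It gives the time, the measured TCP pose, the force, the opening and the grip force at its end, in the units of the state.
- robot.get_state(): the state, without advancing time (a new reading comes with each control period).
- robot.grab_frame(name): name is "side" or "top"; returns (picture, depth): 384x512x3 uint8, red, green, blue; 384x512 float32, mm along the optical axis (not along the pixel's ray), 0 where there is no reading.
- robot.camera_model(name): a dict with "camera_matrix" (3x3 intrinsics, pixels), "D" ([k1, k2, p1, p2, k3] as OpenCV has them; the pictures are not rectified), "cam_to_world" (4x4, takes a point from camera to world coordinates). Camera axes: x right, y down, z forward; pixel columns grow to the right and rows downward; lengths in mm; the calibration is good to about 2 mm. A picture is of the moment at which its call begins. camera_model takes no time and is no camera call.
- robot.sign_off(): hands the job in; it is judged then, once.
The state is a dict: "time_s": time; "joints": joint angles; "qd": joint speeds; "tau": joint torques, N m; "position": TCP position; "eef_rot": TCP orientation; "contact_force": force on the tool from outside, world axes, zero at the start; "wrist_torque": the same for the moment, N m; "grip_width": opening from 0.0 (shut) to 1.0 (fully open); "finger_force": force on a finger pad.
Only numpy, scipy, OpenCV 4.12 (cv2) and the standard library are available. Lean on these libraries where they do the work, as an engineer would, in place of code of your own. Each camera call takes 0.05 s, during which the arm holds its last target. There are 200 camera calls.

TASK

Swap the two bronze port plates: the good one from the kit tray goes onto the valve's spindle, and the chipped one now on the valve goes onto the post of the kit tray in its stead; the bare rubber mat is free to set a plate down on meanwhile. Then rebuild the valve: lay the thrust bearing on the new plate around the spindle and put the cover on last, its rim down on the plate all round. Everything is to end fully down and let go, and the dish of screws and the oil bottle must stay where they are.

Things in the scene. Friction and masses are not known exactly. Their poses are not given: they have to be found in the camera images.
- valve: black round valve upright on a 96 x 96 x 10 mm aluminium plate, fixed. Knurled barrel 80 mm across up to 31 mm; brass nipples on its y sides reach 56 mm out, below 28 mm. Above it a neck 48 mm across; its flat top, the plate's seat, is 50 mm above the bench; from it a steel spindle 18 mm across rises to 74 mm, tip tapered over 5 mm. Origin: on the spindle axis at bench level (z = 0); z up.
- kit_tray: grey shallow tray, fixed; walls 14 mm high; reaches x -48 to +76, y -50 to +50 mm in its own frame. Around its origin a round seat 48 mm across, top 14 mm above the bench, with a post 18 mm across up to 28 mm (tip tapered over 5 mm) that carries the new plate at the start. Beyond x = 38 mm two pockets of small pins and washers, below 14 mm. Origin: on the post axis at bench level (z = 0); z up.
- mat: bare black rubber mat, 130 x 130 mm, 3 mm thick, fixed, empty at the start: a free spot. Origin: centre of its underside at bench level (z = 0); z up.
- new_plate: good bronze port plate: full-round flat disc 58 mm across, 12 mm thick, 25 mm centre hole, four small ports, about 200 g; on the kit tray at the start. Its rim overhangs the 48 mm seat of tray or valve by 5 mm. Origin: centre of its underside; z up.
- chipped_plate: worn bronze port plate of the same size (58 mm across, 12 mm thick, 25 mm hole, 190 g) with a piece broken out of its rim, 26 mm wide and 10 mm deep, centred on its own +x; on the valve at the start. Origin: centre of the hole, at the underside; z up. Grip it clear of the break, e.g. across its y axis (58 mm wide there).
- bearing: thrust ball bearing: steel ring of two washers with a ball cage between, 42 mm across, 25 mm hole, 11 mm high, about 60 g, lying flat on the bench. Origin: centre of its underside; z up.
- cover: dark steel cap, 58 mm across, standing on its rim on the bench: hollow below (rim 4 mm thick, hollow 50 mm across, 14 mm deep), flat top at 20 mm with four holes, and a boss 28 mm across from 20 to 40 mm height to hold it by; about 140 g. The hollow goes over the bearing; the rim rests on the plate. Origin: centre of its rim plane (underside); z up.
- screw_dish: round steel dish, 76 mm across, 20 mm high, with four small screws lying in it, loose on the bench: leave it where it is. Origin: centre of its underside.
- oil_bottle: white oil bottle with black spout, 38 mm across, 98 mm high, loose and light: leave it standing where it is. Origin: centre of its underside.
Not all that is in view belongs to the job. Leave any orange look-alike of the valve alone. There is more than one size of the cover; the one meant has the size given above.

How it is judged (in metres and radians):
At the end, for the whole second after the job is handed in: New plate on the valve neck (within 6 mm of the axis), bearing on it (8 mm), cover over the bearing with its rim on the plate (10 mm), chipped plate on the tray seat around the post (6 mm); each within 4 mm of full-down height, tilt under 0.1 rad, at rest, let go (horizontal distance between new_plate and valve below 0.006 m and z of new_plate in the frame of valve between 0.046 and 0.054 m and angle between each of new_plate, bearing, cover, chipped_plate's own z axis and vertical below 0.1 rad and linear speed of each of new_plate, bearing, cover, chipped_plate below 0.02 m/s and horizontal distance between bearing and valve below 0.008 m and z of bearing in the frame of valve between 0.058 and 0.066 m and horizontal distance between cover and valve below 0.01 m and z of cover in the frame of valve between 0.058 and 0.066 m and horizontal distance between chipped_plate and kit_tray below 0.006 m and z of chipped_plate in the frame of kit_tray between 0.01 and 0.018 m); the robot touches nothing.
It fails at once if the dish of screws is shifted by more than 25 mm (distance of screw_dish from where it was at the start of the episode above 0.025 m).
It fails at once if the oil bottle is shifted by more than 25 mm or knocked over (distance of oil_bottle from where it was at the start of the episode above 0.025 m or angle between oil_bottle's own z axis and vertical above 0.5 rad).
It also fails if it takes over 144 s, if anything falls off the work surface, if the arm or the gripper's body presses on something with over 40 N, if the wrist force passes 120 N, or if a joint passes its speed limit or range.

## Working session

There is one attempt and no reset: what is moved stays moved. The work goes in short steps, Python scripts to look and compute and a tool call to move; the robot and the scene stay as the last step left them, time stands still between calls to the robot, and variables do not carry over. Pictures are saved under pics/ and viewed, at most 18 in all, crops included, and the job is handed in when it is done.

Besides the shell and the picture viewer there is one more tool, called after ">>>" by a JSON object that holds its "name" and its "arguments", one argument or row to a line. play_rows: Moves the arm, as the interface text tells. Its arguments: {"type":"object","properties":{"moves":{"type":"array","items":{"type":"array","items":{"type":"number"}}},"newtons":{"type":"number"}},"required":["moves"]}

```bash
mkdir -p pics
cat > h.py <<'E'
import numpy as np, cv2
from plant import robot
from scipy.spatial.transform import Rotation as R
def shot(n,f=None):
    im,d=robot.grab_frame(n)
    np.savez(f'last_{n}.npz',im=im,d=d)
    if f: cv2.imwrite(f'pics/{f}.png',im[:,:,::-1])
    return im,d
def cloud(n,d):
    m=robot.camera_model(n);K=np.array(m['camera_matrix'],float);D=np.array(m['D'],float)
    h,w=d.shape;u,v=np.meshgrid(np.arange(w),np.arange(h))
    p=cv2.undistortPoints(np.stack([u,v],-1).reshape(-1,1,2).astype(float),K,D).reshape(h,w,2)
    P=np.dstack([p[...,0]*d,p[...,1]*d,d]);T=np.array(m['cam_to_world'])
    W=P@T[:3,:3].T+T[:3,3]; W[d==0]=np.nan
    return W
def load(n):
    z=np.load(f'last_{n}.npz');return z['im'],z['d'],cloud(n,z['d'])
E
python3 - <<'E'
from h import *
for n in('side','top'):
    shot(n,n+'0'); m=robot.camera_model(n); print(n,np.round(m['camera_matrix'],1).tolist(),m['D'],np.round(m['cam_to_world'],3).tolist())
print(robot.get_state())
E
```

```text
side [[411.3, 0.0, 257.9], [0.0, 411.3, 192.9], [0.0, 0.0, 1.0]] [0.01312266 0.         0.         0.         0.        ] [[-0.958, -0.224, 0.178, 296.368], [-0.286, 0.744, -0.603, 556.414], [0.002, -0.629, -0.777, 883.177], [0.0, 0.0, 0.0, 1.0]]
top [[462.1, 0.0, 256.9], [0.0, 462.1, 186.4], [0.0, 0.0, 1.0]] [0.00355726 0.         0.         0.         0.        ] [[0.021, -0.988, 0.152, 284.656], [-1.0, -0.022, -0.003, -83.963], [0.007, -0.152, -0.988, 1413.136], [0.0, 0.0, 0.0, 1.0]]
{'time_s': 0.1, 'joints': array([-1.30349455e+00,  4.94120409e-01,  1.34609314e+00, -9.49727246e-06,
        1.30249673e+00, -9.55186405e-02]), 'qd': array([-0.00034749, -0.00260572, -0.00246466, -0.00045146,  0.00144287,
       -0.00056451]), 'tau': array([ 2.28935751e-03, -8.83590317e+01, -3.84564471e+01,  1.42380431e-04,
        5.18530767e-03, -3.43559805e-05]), 'position': array([ 221.72443597, -584.00521902,  244.75214638]), 'eef_rot': array([-3.08894471e+00, -5.66599297e-01,  1.64873215e-04]), 'contact_force': array([-0.35437861,  0.42396798, -0.20410965]), 'wrist_torque': array([-0.0042366 ,  0.01188342, -0.02693235]), 'finger_force': 0.0, 'grip_width': 1.0032349422997326}
```

View pics/top0.png

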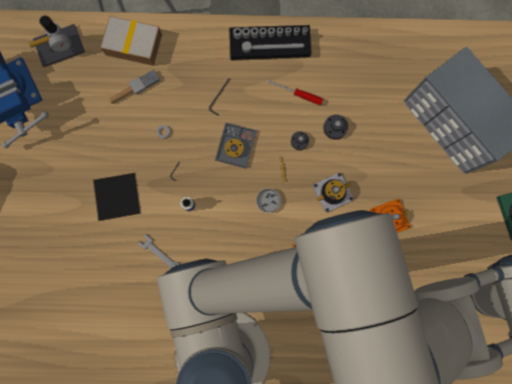

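View pics/side0.png

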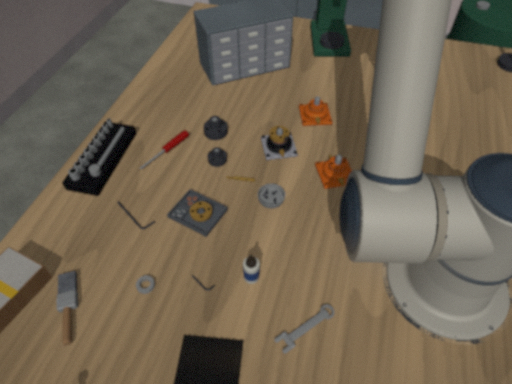

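Top view: valve (334,190), tray with new plate (235,147), mat (117,196), bearing (164,131), dish (270,200), bottle (187,204). Candidates: covers at (336,126) large and (300,141) small; valve-like: black (334,190), orange (392,212) and another. I'll measure their sizes and crop.

```bash
cat > m1.py <<'E'
from h import *
import sys
def fit(P):
    A=np.c_[2*P[:,:2],np.ones(len(P))];s=np.linalg.lstsq(A,(P[:,:2]**2).sum(1),rcond=None)[0]
    return s[:2],np.sqrt(s[2]+s[:2]@s[:2])
if __name__=='__main__':
    for n,objs in dict(top=dict(valve=(334,190),tray=(235,147),mat=(117,196),bearing=(164,131),covA=(336,126),covB=(300,141),dish=(270,200),bottle=(187,204)),
                   side=dict(valve=(280,140),tray=(200,211),bearing=(146,284),covA=(215,127),covB=(217,156),dish=(271,195),bottle=(251,268))).items():
        im,d,W=load(n)
        for k,(u,v) in objs.items():
            r=30
            w=W[v-r:v+r,u-r:u+r].reshape(-1,3);c0=W[v,u];w=w[np.hypot(*(w-c0)[:,:2].T)<(75 if k in('mat','valve','tray') else 50)]
            f=w[w[:,2]>(1 if k=='mat' else 5)]
            hist=np.histogram(f[:,2],bins=np.arange(0,110,4))[0]
            mn,mx=np.nanmin(f,0),np.nanmax(f,0)
            print(n,k,'c0',c0.round(),'bbox',mn.round(),mx.round(),'mid',((mn+mx)/2).round(1)[:2],'bench',np.median(w[w[:,2]<5][:,2]).round(1) if (w[:,2]<5).any() else None,hist.tolist())
E
python3 m1.py
python3 - <<'E'
from h import *
im=load('top')[0];im2=load('side')[0]
a=cv2.resize(im[100:240,200:380],None,fx=3,fy=3,interpolation=cv2.INTER_CUBIC)
cv2.imwrite('pics/crop1.png',a[:,:,::-1])
E
```

```text
top valve c0 [ 486. -315.   70.] bbox [ 427. -381.    5.] [ 552. -246.   76.] mid [ 489.4 -313.5] bench -1.1 [0, 151, 171, 81, 34, 28, 85, 94, 24, 4, 4, 7, 21, 20, 79, 112, 34, 10, 12, 1, 0, 0, 0, 0, 0, 0, 0]
top tray c0 [620. -19.  26.] bbox [551. -89.   5.] [693.  45.  32.] mid [622.1 -22. ] bench -0.1 [0, 133, 96, 85, 44, 92, 109, 32, 1, 0, 0, 0, 0, 0, 0, 0, 0, 0, 0, 0, 0, 0, 0, 0, 0, 0, 0]
top mat c0 [463. 341.   0.] bbox [389. 267.   1.] [535. 413.  12.] mid [461.7 339.7] bench 0.7 [616, 316, 26, 0, 0, 0, 0, 0, 0, 0, 0, 0, 0, 0, 0, 0, 0, 0, 0, 0, 0, 0, 0, 0, 0, 0, 0]
top bearing c0 [673. 207.  -1.] bbox [626. 172.   5.] [709. 250.  16.] mid [667.6 211.2] bench -1.7 [0, 39, 44, 13, 1, 0, 0, 0, 0, 0, 0, 0, 0, 0, 0, 0, 0, 0, 0, 0, 0, 0, 0, 0, 0, 0, 0]
top covA c0 [ 687. -327.   46.] bbox [ 647. -365.    5.] [ 732. -277.   57.] mid [ 689.6 -320.9] bench -1.5 [0, 9, 10, 10, 25, 108, 156, 43, 4, 6, 5, 15, 52, 46, 1, 0, 0, 0, 0, 0, 0, 0, 0, 0, 0, 0, 0]
top covB c0 [ 639. -217.   43.] bbox [ 600. -245.    5.] [ 679. -174.   45.] mid [ 639.7 -209.3] bench -1.2 [0, 14, 6, 35, 90, 65, 12, 
[... 1122 characters left out ...]
.5] bench -0.3 [0, 18, 22, 21, 23, 49, 155, 30, 13, 15, 11, 10, 53, 32, 0, 0, 0, 0, 0, 0, 0, 0, 0, 0, 0, 0, 0]
side covB c0 [ 647. -210.   22.] bbox [ 624. -243.    5.] [ 681. -178.   44.] mid [ 652.3 -210.5] bench -0.2 [0, 16, 20, 16, 96, 62, 6, 9, 8, 37, 25, 0, 0, 0, 0, 0, 0, 0, 0, 0, 0, 0, 0, 0, 0, 0, 0]
side dish c0 [ 461. -127.    7.] bbox [ 424. -160.    5.] [498. -83.  24.] mid [ 461.4 -121.5] bench 1.1 [0, 112, 80, 65, 62, 31, 1, 0, 0, 0, 0, 0, 0, 0, 0, 0, 0, 0, 0, 0, 0, 0, 0, 0, 0, 0, 0]
side bottle c0 [437. 132.  66.] bbox [424. 102.   6.] [461. 139. 100.] mid [442.2 120.7] bench -0.3 [0, 7, 16, 7, 15, 11, 12, 14, 10, 17, 16, 7, 20, 12, 11, 22, 74, 19, 13, 46, 15, 5, 3, 3, 7, 0, 0]
```

View pics/crop1.png

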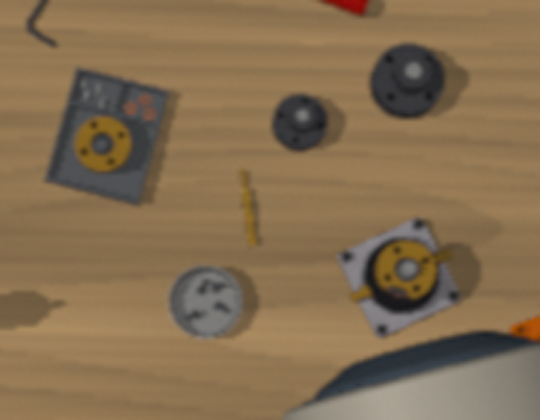

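Crop: the cover at crop (300,122) measures about 58 mm × 40 mm high, so it's the one meant. The one at (408,80) is about 75 mm × 52 mm, the wrong size. The black valve at (400,270) carries the chipped plate, with the break toward its lower side. Next I'll zoom in for precise axes.

Run:
```python
from h import *
t=load('top')[0];s=load('side')[0]
def c(im,u,v,r=25): return cv2.resize(im[v-r:v+r,u-r:u+r],(300,300),interpolation=cv2.INTER_LANCZOS4)
a=np.vstack([np.hstack([c(t,334,190),c(t,235,147),]),np.hstack([c(s,280,140),c(s,200,211)])])
cv2.imwrite('pics/crop2.png',a[:,:,::-1])
```

```text
(no output)
```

View pics/crop2.png

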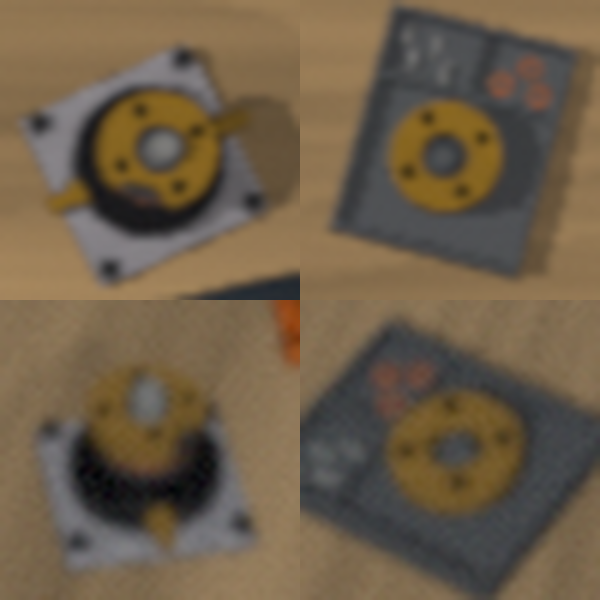

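```bash
cat >> h.py <<'E'
def pix2w(n,uv,z):
    m=robot.camera_model(n);K=np.array(m['camera_matrix'],float);D=np.array(m['D'],float);T=np.array(m['cam_to_world'])
    p=cv2.undistortPoints(np.array(uv,float).reshape(-1,1,2),K,D).reshape(-1,2)
    r=np.c_[p,np.ones(len(p))]@T[:3,:3].T
    return T[:3,3]+r*((z-T[2,3])/r[:,2])[:,None]
def w2pix(n,P):
    m=robot.camera_model(n);T=np.linalg.inv(np.array(m['cam_to_world']))
    return cv2.projectPoints(np.array(P,float).reshape(-1,1,3),cv2.Rodrigues(T[:3,:3])[0],T[:3,3],np.array(m['camera_matrix'],float),np.array(m['D'],float))[0].reshape(-1,2)
def cyl_center(n,mask,c0,r,z0,z1):
    """xy of an upright cylinder from the centroid of its silhouette mask"""
    v,u=np.nonzero(mask);g=np.array([u.mean(),v.mean()]);c=np.array(c0[:2],float)
    a=np.linspace(0,2*np.pi,90,endpoint=False);zm=(z0+z1)/2
    for _ in range(8):
        ring=np.c_[c+r*np.c_[np.cos(a),np.sin(a)],np.zeros(90)]
        h=cv2.convexHull(np.float32(np.vstack([w2pix(n,ring+[0,0,z]) for z in(z0,z1)])))
        M=cv2.moments(h);k=np.array([M['m10'],M['m01']])/M['m00']
        c=c+(pix2w(n,g,zm)-pix2w(n,k,zm))[0,:2]
    return c,mask.sum()/M['m00']
def win(n,mask,P,rad=60):
    """keep mask within rad mm of P (image disc), largest blob, holes filled"""
    q=w2pix(n,[P])[0];sc=np.linalg.norm(w2pix(n,[np.add(P,[rad,0,0])])[0]-q)
    k=np.zeros(mask.shape,np.uint8);cv2.circle(k,tuple(int(round(x)) for x in q),int(sc),1,-1)
    m=(mask&(k>0)).astype(np.uint8)
    cs=cv2.findContours(m,cv2.RETR_EXTERNAL,cv2.CHAIN_APPROX_NONE)[0]
    o=np.zeros_like(m);cv2.drawContours(o,[max(cs,key=cv2.contourArea)],-1,1,-1);return o
def hsv(im): return cv2.cvtColor(im,cv2.COLOR_RGB2HSV)
E
python3 - <<'E'
from h import *
for n in('top','side'):
    im,d,W=load(n);H=hsv(im)
    pr=lambda k,u,v:print(n,k,H[v-1:v+2,u-1:u+2].reshape(-1,3).mean(0).round())
    if n=='top':
        for k,u,v in[('bronze',230,152),('wood',280,165),('cov',297,147),('bear',158,131),('hole',164,132),('mat',117,196),('traygrey',228,165)]:pr(k,u,v)
    b=(abs(H[...,0].astype(int)-21)<6)&(H[...,1]>150)
    m=win(n,b,[622,-18,26],40);print(n,'new',*cyl_center(n,m,(622,-18),29,14,26))
    m=win(n,b,[488,-312,60],34);print(n,'chip',*cyl_center(n,m,(488,-312),29,50,62))
    dk=(H[...,2]<85)
    m=win(n,dk,[645,-210,20],45);print(n,'cov',*cyl_center(n,m,(645,-210),27,0,20))
    br=(H[...,1]<75)&(H[...,2]>90)
    m=win(n,br,[670,211,5],35);print(n,'bear',*cyl_center(n,m,(670,211),21,0,11))
    m=win(n,dk,[462,340,3],110);v,u=np.nonzero(m);print(n,'mat',pix2w(n,[u.mean(),v.mean()],3))
f=lambda x,y,u0,v0:((x+.5)/6-.5+u0,(y+.5)/6-.5+v0)
print('valve screws',pix2w('top',[f(x,y,309,165) for x,y in[(182,57),(40,123),(110,268),(254,202)]],10).round(1), pix2w('top',[f(x,y,309,165) for x,y in[(182,57),(40,123),(110,268),(254,202)]],10).mean(0))
print('tip top',pix2w('top',f(160,148,309,165),74),'side',pix2w('side',f(149,92,255,115),74))
print('tray corners',pix2w('top',[f(x,y,210,122) for x,y in[(96,8),(32,228),(218,275)]],14).round(1))
print('post top',pix2w('top',f(146,155,210,122),27),'side',pix2w('side',f(158,148,175,186),28))
E
```

```text
top bronze [ 20. 189. 129.]
top wood [ 18. 138. 142.]
top cov [108.  12.  49.]
top bear [ 20.  20. 111.]
top hole [ 17. 107. 147.]
top mat [40.  9. 31.]
top traygrey [ 17. 107. 132.]
top new [618.48871366 -15.60531583] 0.8696746917468031
top chip [ 491.12547923 -317.65686404] 0.8395253287129154
top cov [ 648.5336375  -219.48003286] 1.029815872723212
top bear [669.4938954  209.64342377] 1.0416403639654035
top mat [[461.787435   341.90220737   3.        ]]
side new [620.12766083 -13.17598461] 0.7212099793882425
side chip [ 492.38295676 -310.8049657 ] 0.39781173075413606
side cov [ 650.89498604 -217.01480867] 1.0469674940790843
side bear [671.67953791 211.91067124] 1.0751325689606763
side mat [[468.49528375 329.15237988   3.        ]]
valve screws [[ 544.8 -341.2   10. ]
 [ 508.8 -268.2   10. ]
 [ 434.9 -303.9   10. ]
 [ 470.4 -377.6   10. ]] [ 489.72868316 -322.7114572    10.        ]
tip top [[ 487.50613889 -318.45482206   74.        ]] side [[ 489.62428429 -313.81896836   74.        ]]
tray corners [[698.9  13.4  14. ]
 [581.1  42.7  14. ]
 [558.6 -53.7  14. ]]
post top [[617.83669402 -15.54524588  27.        ]] side [[617.29298096  -9.70208649  28.        ]]
```

```bash
cat > go.py <<'E'
import sys
from h import *
# usage: go.py x y z phi  (phi = heading of tool x in deg; fingers close along phi-90). shift in m and turn in tool axes
x,y,z,phi=map(float,sys.argv[1:5])
s=robot.get_state();Rn=R.from_rotvec(s['eef_rot']);p=np.radians(phi)
Rt=R.from_matrix(np.array([[np.cos(p),np.sin(p),0],[np.sin(p),-np.cos(p),0],[0,0,-1]]).T)
d=Rn.inv().apply(np.array([x,y,z])-s['position'])/1000
a=Rn.as_matrix()[:,0]
print('t %.2f pos'%s['time_s'],s['position'].round(1),'phi %.1f'%np.degrees(np.arctan2(a[1],a[0])),'F',s['contact_force'].round(1),'grip %.3f %.1f'%(s['grip_width'],s['finger_force']),'q6 %.2f'%s['joints'][5])
print('shift',d.round(4).tolist(),'turn',(Rn.inv()*Rt).as_rotvec().round(4).tolist())
E
python3 go.py 491 -318 150 -22
```

```text
t 0.10 pos [ 221.7 -584.   244.8] phi 20.8 F [-0.4  0.4 -0.2] grip 1.003 0.0 q6 -0.10
shift [0.3461, -0.153, 0.095] turn [-0.0011, 0.0003, 0.7468]
```

>>> {"name": "play_rows", "arguments": {
  "moves": [
    [0.038, -0.017, 0.01, 0, 0, 0.1, 1],
    [0.076, -0.034, 0.02, 0, 0, 0.2, 1],
    [0.114, -0.05, 0.03, 0, 0, 0.3, 1],
    [0.15, -0.066, 0.04, 0, 0, 0.4, 1],
    [0.187, -0.083, 0.05, 0, 0, 0.5, 1],
    [0.224, -0.1, 0.06, 0, 0, 0.6, 1],
    [0.26, -0.115, 0.065, 0, 0, 0.7, 1],
    [0.296, -0.131, 0.07, 0, 0, 0.746, 1]
  ],
  "newtons": 40
}}

```text
time_s: 0.77
position: [453.1, -354.9, 174.5]
eef_rot: [-3.082, 0.608, 0.001]
contact_force: [0.5, -0.7, 0.2]
grip_width: 1.003
finger_force: 0.0
```

```bash
python3 go.py 491 -318 140 -22
python3 - <<'E'
from h import *
shot('top');shot('side')
t=load('top')[0];s=load('side')[0]
def c(im,u,v,r=25): return cv2.resize(im[v-r:v+r,u-r:u+r],(400,400),interpolation=cv2.INTER_LANCZOS4)
cv2.imwrite('pics/crop3.png',np.hstack([c(t,334,190,40),c(s,280,140,50)])[:,:,::-1])
E
```

```text
t 0.77 pos [ 453.1 -354.9  174.5] phi -22.3 F [ 0.5 -0.7  0.2] grip 1.003 0.0 q6 1.19
shift [0.0211, -0.0485, 0.0345] turn [-0.0004, 0.0009, -0.0053]
```

View pics/crop3.png

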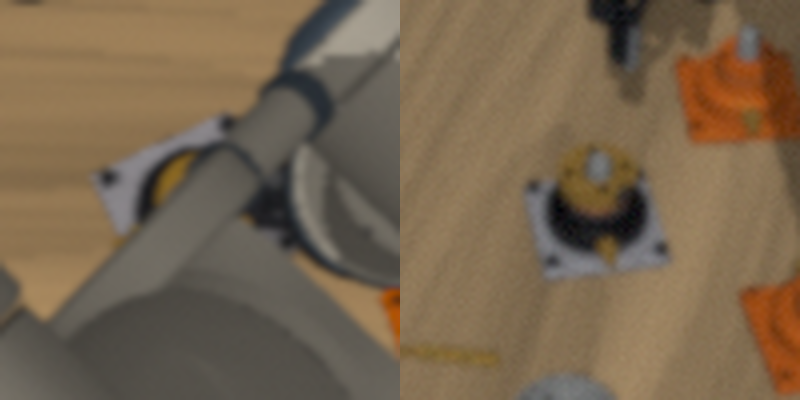

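Top is occluded by the arm. The side crop shows the valve with the plate's break toward the lower side (600,215), and the gripper above it. Moving over and down.

>>> {"name": "play_rows", "arguments": {
  "moves": [
    [0.01, -0.024, 0.02, 0, 0, -0.005, 1],
    [0.021, -0.0485, 0.034, 0, 0, -0.005, 1],
    [0.021, -0.0485, 0.055, 0, 0, -0.005, 1],
    [0.021, -0.0485, 0.075, 0, 0, -0.005, 1],
    [0.021, -0.0485, 0.09, 0, 0, -0.005, 1],
    [0.021, -0.0485, 0.105, 0, 0, -0.005, 1],
    [0.021, -0.0485, 0.1155, 0, 0, -0.005, 1],
    [0.021, -0.0485, 0.1175, 0, 0, -0.005, 1]
  ]
}}

```text
time_s: 1.53
position: [488.7, -319.3, 56.0]
eef_rot: [-3.084, 0.59, 0.004]
contact_force: [-0.5, 0.3, 0.4]
grip_width: 0.998
finger_force: 0.0
```

>>> {"name": "play_rows", "arguments": {
  "moves": [
    [0, 0, 0, 0, 0, 0, 0.7],
    [0, 0, 0, 0, 0, 0, 0.6],
    [0, 0, 0, 0, 0, 0, 0.5],
    [0, 0, 0, 0, 0, 0, 0.4],
    [0, 0, 0, 0, 0, 0, 0.4],
    [0, 0, 0, 0, 0, 0, 0.4],
    [0, 0, 0, 0, 0, 0, 0.4],
    [0, 0, 0, 0, 0, 0, 0.4]
  ]
}}

```text
time_s: 2.2
position: [490.0, -320.1, 58.9]
eef_rot: [3.085, -0.59, 0.002]
contact_force: [-2.8, -0.6, 6.7]
grip_width: 0.651
finger_force: 42.3
```

```bash
python3 go.py 491 -318 60 -22;python3 - <<'E'
from h import *
s=robot.get_state();print(s['contact_force'],s['wrist_torque'])
shot('side')
s=load('side')[0]
cv2.imwrite('pics/crop4.png',cv2.resize(s[90:170,230:330],(800,600),interpolation=cv2.INTER_CUBIC)[:,:,::-1])
E
```

```text
t 2.20 pos [ 490.  -320.1   58.9] phi -21.7 F [-2.8 -0.6  6.7] grip 0.651 42.3 q6 1.27
shift [0.0002, -0.0024, -0.0011] turn [0.0007, -0.0015, 0.0058]
[-2.7696625  -0.55242927  6.67826536] [-0.16959375  0.37157296  0.00053928]
```

View pics/crop4.png

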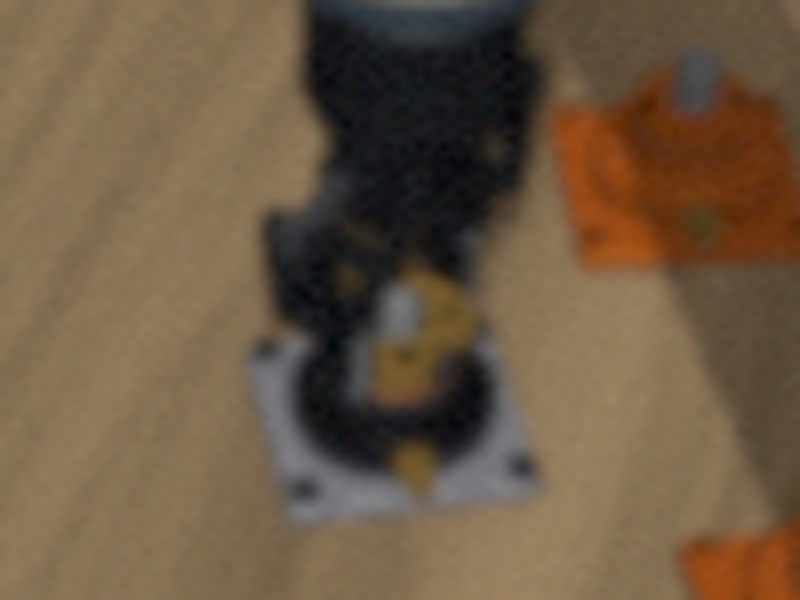

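The plate is gripped by its sides clear of the break (grey pads either side in the crop). The small upward force is likely pad swing. Lifting.

>>> {"name": "play_rows", "arguments": {
  "moves": [
    [0, 0, -0.003, 0, 0, 0, 0.4],
    [0, 0, -0.008, 0, 0, 0, 0.4],
    [0, 0, -0.016, 0, 0, 0, 0.4],
    [0, 0, -0.03, 0, 0, 0, 0.4],
    [0, 0, -0.05, 0, 0, 0, 0.4],
    [0, 0, -0.07, 0, 0, 0, 0.4],
    [0, 0, -0.085, 0, 0, 0, 0.4],
    [0, 0, -0.09, 0, 0, 0, 0.4]
  ]
}}

```text
time_s: 2.92
position: [490.6, -320.3, 150.8]
eef_rot: [3.084, -0.59, 0.005]
contact_force: [0.7, -0.1, -1.2]
grip_width: 0.647
finger_force: 43.1
```

```bash
python3 go.py 464 340 150 -22
python3 - <<'E'
from h import *
s=robot.get_state();print(s['wrist_torque'])
shot('side');im,d,W=load('side');H=hsv(im)
p=s['position'];b=(abs(H[...,0].astype(int)-21)<7)&(H[...,1]>130)
q=w2pix('side',[p]);print(q)
# neck top: dark; spindle: bright, low saturation
u,v=w2pix('side',[[490,-318,60]])[0].astype(int)
cv2.imwrite('pics/crop5.png',cv2.resize(im[v-50:v+40,u-60:u+60],(800,600),interpolation=cv2.INTER_CUBIC)[:,:,::-1]);print(u,v)
E
```

```text
t 2.92 pos [ 490.6 -320.3  150.8] phi -21.7 F [ 0.7 -0.1 -1.2] grip 0.647 43.1 q6 1.27
shift [-0.2685, -0.6039, -0.0009] turn [0.0011, -0.0037, 0.0059]
[ 0.00363084 -0.09095829  0.02429878]
[[280.88407106 107.41299083]]
279 132
```

View pics/crop5.png

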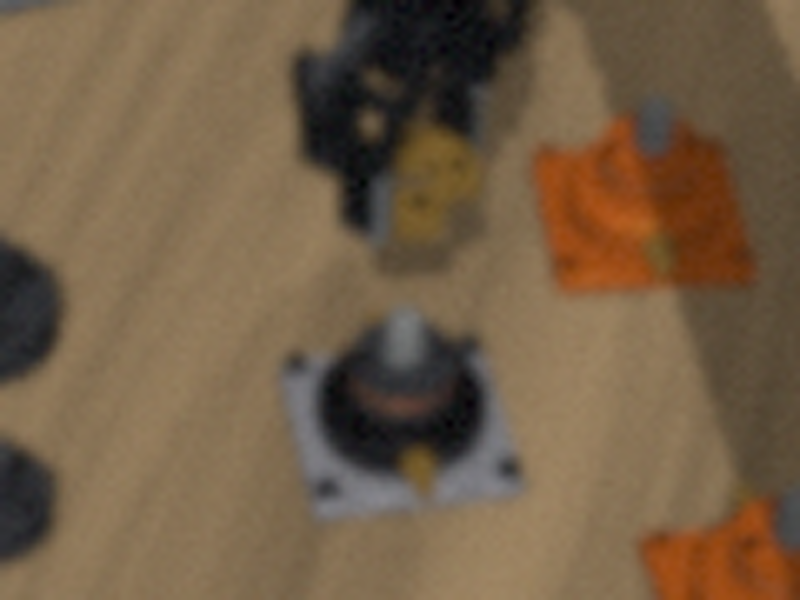

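Side view: plate hangs in the gripper at crop (435,185), and the valve spindle is bare at (405,340). Carrying it to the mat.

>>> {"name": "play_rows", "arguments": {
  "moves": [
    [-0.008, -0.018, 0, 0, 0, 0, 0.4],
    [-0.022, -0.05, 0, 0, 0, 0, 0.4],
    [-0.037, -0.084, 0, 0, 0, 0, 0.4],
    [-0.052, -0.117, 0, 0, 0, 0, 0.4],
    [-0.067, -0.15, 0, 0, 0, 0, 0.4],
    [-0.082, -0.184, 0, 0, 0, 0, 0.4],
    [-0.097, -0.217, 0, 0, 0, 0, 0.4],
    [-0.112, -0.25, 0, 0, 0, 0, 0.4]
  ]
}}

```text
time_s: 3.63
position: [477.1, -44.3, 147.3]
eef_rot: [-3.085, 0.591, 0.001]
contact_force: [1.3, 0.3, -0.9]
grip_width: 0.655
finger_force: 43.1
```

>>> {"name": "play_rows", "arguments": {
  "moves": [
    [-0.015, -0.034, 0, 0, 0, -0.09, 0.4],
    [-0.03, -0.067, 0, 0, 0, -0.18, 0.4],
    [-0.045, -0.1, 0, 0, 0, -0.27, 0.4],
    [-0.06, -0.134, 0, 0, 0, -0.36, 0.4],
    [-0.075, -0.167, 0, 0, 0, -0.45, 0.4],
    [-0.09, -0.2, 0, 0, 0, -0.54, 0.4],
    [-0.105, -0.234, 0, 0, 0, -0.63, 0.4],
    [-0.119, -0.268, 0, 0, 0, -0.7, 0.4]
  ]
}}

```text
time_s: 4.3
position: [465.3, 248.8, 147.2]
eef_rot: [3.1, 0.511, -0.002]
contact_force: [1.0, -0.2, -2.1]
grip_width: 0.652
finger_force: 43.1
```

```bash
python3 go.py 464 340 40 20
```

```text
t 4.30 pos [465.3 248.8 147.2] phi 18.7 F [ 1.  -0.2 -2.1] grip 0.652 43.1 q6 1.62
shift [0.0282, -0.0868, 0.1072] turn [0.0, 0.0011, -0.0223]
```

>>> {"name": "play_rows", "arguments": {
  "moves": [
    [0.01, -0.03, 0.01, 0, 0, -0.01, 0.4],
    [0.02, -0.06, 0.03, 0, 0, -0.022, 0.4],
    [0.028, -0.087, 0.055, 0, 0, -0.022, 0.4],
    [0.028, -0.087, 0.08, 0, 0, -0.022, 0.4],
    [0.028, -0.087, 0.1, 0, 0, -0.022, 0.4],
    [0.028, -0.087, 0.115, 0, 0, -0.022, 0.4],
    [0.028, -0.087, 0.123, 0, 0, -0.022, 0.4],
    [0.028, -0.087, 0.127, 0, 0, -0.022, 0.4]
  ]
}}

```text
time_s: 4.97
position: [464.6, 338.0, 19.3]
eef_rot: [3.095, 0.537, -0.003]
contact_force: [-0.0, 0.1, -1.2]
grip_width: 0.657
finger_force: 43.2
```

>>> {"name": "play_rows", "arguments": {
  "moves": [
    [0, 0, 0.001, 0, 0, 0, 0.4],
    [0, 0, 0.002, 0, 0, 0, 0.4],
    [0, 0, 0.003, 0, 0, 0, 0.4],
    [0, 0, 0.004, 0, 0, 0, 0.4],
    [0, 0, 0.005, 0, 0, 0, 0.4],
    [0, 0, 0.006, 0, 0, 0, 0.4],
    [0, 0, 0.007, 0, 0, 0, 0.4],
    [0, 0, 0.007, 0, 0, 0, 0.4]
  ]
}}

```text
time_s: 5.63
position: [465.3, 338.4, 13.7]
eef_rot: [3.095, 0.537, -0.0]
contact_force: [0.7, 0.5, -1.3]
grip_width: 0.653
finger_force: 43.2
```

>>> {"name": "play_rows", "arguments": {
  "moves": [
    [0, 0, 0.001, 0, 0, 0, 0.4],
    [0, 0, 0.001, 0, 0, 0, 0.4],
    [0, 0, 0.002, 0, 0, 0, 0.4],
    [0, 0, 0.002, 0, 0, 0, 0.4],
    [0, 0, 0.0025, 0, 0, 0, 0.4],
    [0, 0, 0.0025, 0, 0, 0, 0.4],
    [0, 0, 0.0025, 0, 0, 0, 0.4],
    [0, 0, 0.0025, 0, 0, 0, 0.4]
  ]
}}

```text
time_s: 6.3
position: [465.4, 338.5, 12.8]
eef_rot: [-3.095, -0.537, -0.001]
contact_force: [-6.8, -5.7, 32.5]
grip_width: 0.657
finger_force: 61.7
```

Contact felt at 12.8 mm. Easing off and letting go.

>>> {"name": "play_rows", "arguments": {
  "moves": [
    [0, 0, -0.0015, 0, 0, 0, 0.5],
    [0, 0, -0.0015, 0, 0, 0, 0.7],
    [0, 0, -0.0015, 0, 0, 0, 0.8],
    [0, 0, -0.0015, 0, 0, 0, 0.9],
    [0, 0, -0.0015, 0, 0, 0, 1],
    [0, 0, -0.0015, 0, 0, 0, 1],
    [0, 0, -0.0015, 0, 0, 0, 1],
    [0, 0, -0.002, 0, 0, 0, 1]
  ]
}}

```text
time_s: 6.97
position: [465.3, 338.4, 13.1]
eef_rot: [3.095, 0.537, -0.0]
contact_force: [0.2, 1.2, 0.2]
grip_width: 0.997
finger_force: 0.0
```

>>> {"name": "play_rows", "arguments": {
  "moves": [
    [0, 0, -0.01, 0, 0, 0, 1],
    [0, 0, -0.03, 0, 0, 0, 1],
    [0, 0, -0.06, 0, 0, 0, 1],
    [0, 0, -0.1, 0, 0, 0, 1],
    [0, 0, -0.13, 0, 0, 0, 1],
    [0, 0, -0.14, 0, 0, 0, 1],
    [0, 0, -0.14, 0, 0, 0, 1],
    [0, 0, -0.14, 0, 0, 0, 1]
  ]
}}

```text
time_s: 7.63
position: [465.3, 338.4, 153.8]
eef_rot: [-3.095, -0.537, -0.002]
contact_force: [-0.8, -0.8, -0.6]
grip_width: 0.998
finger_force: 0.0
```

```bash
python3 go.py 618 -15 150 15
python3 - <<'E'
from h import *
t,_=shot('top');s,_=shot('side')
u,v=w2pix('top',[[490,-318,30]])[0].astype(int);u2,v2=w2pix('side',[[490,-318,40]])[0].astype(int);u3,v3=w2pix('top',[[465,338,15]])[0].astype(int);u4,v4=w2pix('side',[[465,338,15]])[0].astype(int)
print(u,v,u2,v2,u3,v3)
c=lambda im,u,v,r=25: cv2.resize(im[v-r:v+r,u-r:u+r],(300,300),interpolation=cv2.INTER_LANCZOS4)
cv2.imwrite('pics/crop6.png',np.vstack([np.hstack([c(t,u,v),c(s,u2,v2)]),np.hstack([c(t,u3,v3),c(s,u4,min(v4,358))])])[:,:,::-1])
E
```

```text
t 7.63 pos [465.3 338.4 153.8] phi 19.7 F [-0.8 -0.8 -0.6] grip 0.998 0.0 q6 1.75
shift [0.0246, 0.3842, 0.0037] turn [-0.0002, -0.0011, 0.082]
332 190 279 137 116 194
```

View pics/crop6.png

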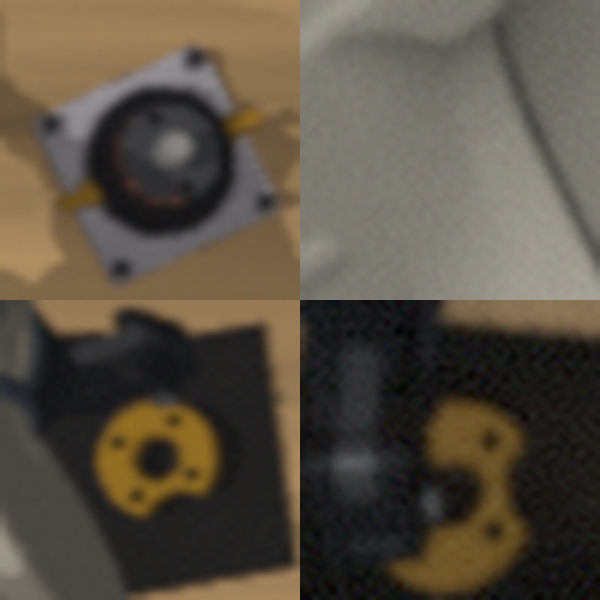

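```bash
cat >> h.py <<'E'
def edge_circle(n,mask,c0,r,z,tol=2.5):
    """centre of a fixed-radius circle at height z through the mask's outer contour, robust to a break / side wall"""
    from scipy.optimize import least_squares
    cs=cv2.findContours(mask.astype(np.uint8),cv2.RETR_EXTERNAL,cv2.CHAIN_APPROX_NONE)[0]
    P=pix2w(n,max(cs,key=cv2.contourArea).reshape(-1,2),z)[:,:2]
    f=lambda c:np.hypot(*(P-c[:2]).T)-c[2]
    s=least_squares(f,[*c0[:2],r],loss='soft_l1',f_scale=.7)
    return s.x.round(1),np.abs(f(s.x))[np.abs(f(s.x))<tol].size/len(P)
E
python3 - <<'E'
from h import *
im,d,W=load('top');H=hsv(im);g=H[...,2]
b=(abs(H[...,0].astype(int)-21)<7)&(H[...,1]>150)
m=win('top',b,[465,338,15],40);print('chip',edge_circle('top',m,(465,338),29,15))
# hole of the chip
u,v=w2pix('top',[[465,338,15]])[0].round().astype(int)
hole=(m>0)&(g<75)&((abs(H[...,0].astype(int)-21)>=7)|(g<60));hh=win('top',hole,[465,338,15],18);vv,uu=np.nonzero(hh);print('hole',pix2w('top',[uu.mean(),vv.mean()],15),hh.sum())
for th in(70,80,90):
    dk=g<th
    m=win('top',dk,[490,-318,31],46);print(th,'barrel',edge_circle('top',m,(490,-318),40,31),cyl_center('top',m,(490,-318),40,10,31))
f=lambda x,y,u0,v0:((x+.5)/6-.5+u0,(y+.5)/6-.5+v0)
sc=[(195,58),(52,125),(121,269),(265,202)]
uv=[]
for x,y in sc:
    a,c=f(x,y,307,165);a0,c0=int(round(a)),int(round(c));p=g[c0-2:c0+3,a0-2:a0+3].astype(float);w=np.clip(np.median(p)-p,0,None);yy,xx=np.mgrid[-2:3,-2:3];uv.append((a0+(w*xx).sum()/w.sum(),c0+(w*yy).sum()/w.sum()))
S=pix2w('top',uv,10);print(S.round(1),S.mean(0).round(2))
# spindle tip: bright blob
for th in(90,105,120):
    m=win('top',(g>th)&(H[...,1]<60),[489,-318,74],14);vv,uu=np.nonzero(m);print('tip',pix2w('top',[uu.mean(),vv.mean()],74).round(1),m.sum())
# tray: corners at z 14 and plate
b0=(abs(H[...,0].astype(int)-21)<7)&(H[...,1]>150)
m=win('top',b0,[618,-15,26],40);print('new',edge_circle('top',m,(618,-15),29,26))
E
```

```text
chip (array([465. , 337.6,  29.1]), 0.7454545454545455)
hole [[463.93110853 337.55784502  15.        ]] 27
70 barrel (array([ 486.8, -320.3,   36.5]), 0.9852941176470589) (array([ 488.20400558, -321.9275973 ]), np.float64(0.847816623973703))
80 barrel (array([ 486.4, -320.8,   37.4]), 0.9577464788732394) (array([ 487.76669384, -322.27294221]), np.float64(0.8841794972037876))
90 barrel (array([ 486.7, -320.8,   38.4]), 0.9166666666666666) (array([ 487.8518072 , -322.25522833]), np.float64(0.9363093839890289))
[[ 544.4 -342.3   10. ]
 [ 507.9 -266.6   10. ]
 [ 434.5 -303.1   10. ]
 [ 470.3 -377.1   10. ]] [ 489.28 -322.29   10.  ]
tip [[ 488.  -318.9   74. ]] 27
tip [[ 488.3 -319.6   74. ]] 17
tip [[ 488.3 -320.7   74. ]] 9
new (array([617.2, -16. ,  26.4]), 1.0)
```

Top view: the chipped plate lies on the mat at (157,458) in the crop, break to lower right. The bare valve shows spindle at (172,150), and its neck is clear. Measured axis ≈ (489,-320), consistent with the TCP check on the mat (under 1 mm off). Next the new plate.

>>> {"name": "play_rows", "arguments": {
  "moves": [
    [0.002, 0.03, 0, 0, 0, 0, 1],
    [0.004, 0.07, 0, 0, 0, 0, 1],
    [0.007, 0.11, 0, 0, 0, 0, 1],
    [0.01, 0.15, 0, 0, 0, 0, 1],
    [0.012, 0.19, 0, 0, 0, 0, 1],
    [0.015, 0.23, 0, 0, 0, 0, 1],
    [0.017, 0.27, 0, 0, 0, 0, 1],
    [0.02, 0.31, 0, 0, 0, 0, 1]
  ],
  "newtons": 20
}}

```text
time_s: 8.4
position: [588.2, 51.3, 151.7]
eef_rot: [-3.095, -0.537, 0.004]
contact_force: [0.9, 1.0, 0.9]
grip_width: 0.998
finger_force: 0.0
```

```bash
python3 go.py 618 -15.5 25 20
python3 - <<'E'
from h import *
im,d=shot('side');H=hsv(im)
b=(abs(H[...,0].astype(int)-21)<7)&(H[...,1]>130)
m=win('side',b,[618,-15,26],42);print('new side',edge_circle('side',m,(618,-15),29,26),cyl_center('side',m,(618,-15),29,14,26))
E
```

```text
t 8.40 pos [588.2  51.3 151.7] phi 19.7 F [0.9 1.  0.9] grip 0.998 0.0 q6 1.21
shift [0.0059, 0.073, 0.1267] turn [-0.001, 0.0026, -0.0054]
new side (array([618.2,  -9. ,  26.4]), 0.42857142857142855) (array([609.71653315, -19.70570777]), np.float64(0.36942186644841596))
```

>>> {"name": "play_rows", "arguments": {
  "moves": [
    [0.003, 0.03, 0, 0, 0, 0, 1],
    [0.006, 0.06, 0.01, 0, 0, 0, 1],
    [0.006, 0.073, 0.035, 0, 0, 0, 1],
    [0.006, 0.073, 0.065, 0, 0, 0, 1],
    [0.006, 0.073, 0.09, 0, 0, 0, 1],
    [0.006, 0.073, 0.11, 0, 0, 0, 1],
    [0.006, 0.073, 0.12, 0, 0, 0, 1],
    [0.006, 0.073, 0.1265, 0, 0, 0, 1]
  ]
}}

```text
time_s: 9.12
position: [617.5, -13.2, 24.4]
eef_rot: [-3.094, -0.537, 0.006]
contact_force: [-0.2, 0.0, -0.3]
grip_width: 0.998
finger_force: 0.0
```

>>> {"name": "play_rows", "arguments": {
  "moves": [
    [0, 0, 0, 0, 0, 0, 0.8],
    [0, 0, 0, 0, 0, 0, 0.7],
    [0, 0, 0, 0, 0, 0, 0.6],
    [0, 0, 0, 0, 0, 0, 0.6],
    [0, 0, 0, 0, 0, 0, 0.6],
    [0, 0, 0, 0, 0, 0, 0.6],
    [0, 0, 0, 0, 0, 0, 0.6],
    [0, 0, 0, 0, 0, 0, 0.6]
  ]
}}

```text
time_s: 9.78
position: [619.5, -13.4, 27.9]
eef_rot: [3.095, 0.537, 0.003]
contact_force: [-2.4, 1.0, 8.3]
grip_width: 0.654
finger_force: 21.9
```

```bash
python3 go.py 618 -15.5 25 110
```

```text
t 9.78 pos [619.5 -13.4  27.9] phi 19.7 F [-2.4  1.   8.3] grip 0.654 21.9 q6 1.11
shift [-0.0021, 0.0015, 0.0029] turn [0.0018, -0.0006, -1.576]
```

>>> {"name": "play_rows", "arguments": {
  "moves": [
    [0, 0, 0, 0, 0, 0, 0.9],
    [0, 0, 0, 0, 0, 0, 1],
    [0, 0, 0, 0, 0, -0.1, 1],
    [0, 0, 0, 0, 0, -0.22, 1],
    [0, 0, 0, 0, 0, -0.34, 1],
    [0, 0, 0, 0, 0, -0.46, 1],
    [0, 0, 0, 0, 0, -0.58, 1],
    [0, 0, 0, 0, 0, -0.7, 1]
  ]
}}

```text
time_s: 10.45
position: [619.0, -13.4, 27.0]
eef_rot: [2.718, 1.574, 0.0]
contact_force: [0.8, -0.3, -0.3]
grip_width: 1.002
finger_force: 0.0
```

>>> {"name": "play_rows", "arguments": {
  "moves": [
    [0, 0, 0, 0, 0, -0.12, 1],
    [0, 0, 0, 0, 0, -0.24, 1],
    [0, 0, 0, 0, 0, -0.36, 1],
    [0, 0, 0, 0, 0, -0.48, 1],
    [0, 0, 0, 0, 0, -0.6, 1],
    [0, 0, 0, 0, 0, -0.72, 1],
    [0, 0, 0, 0, 0, -0.84, 1],
    [0, 0, 0, 0, 0, -0.876, 1]
  ]
}}

```text
time_s: 11.12
position: [619.0, -13.4, 26.9]
eef_rot: [1.792, 2.58, 0.0]
contact_force: [-0.5, 0.2, 1.4]
grip_width: 1.0
finger_force: 0.0
```

>>> {"name": "play_rows", "arguments": {
  "moves": [
    [0, 0, 0, 0, 0, 0, 0.9],
    [0, 0, 0, 0, 0, 0, 0.8],
    [0, 0, 0, 0, 0, 0, 0.6],
    [0, 0, 0, 0, 0, 0, 0.4],
    [0, 0, 0, 0, 0, 0, 0.4],
    [0, 0, 0, 0, 0, 0, 0.4],
    [0, 0, 0, 0, 0, 0, 0.4],
    [0, 0, 0, 0, 0, 0, 0.4]
  ]
}}

```text
time_s: 11.78
position: [618.9, -13.4, 27.2]
eef_rot: [1.804, 2.572, 0.0]
contact_force: [-1.2, 0.3, 6.2]
grip_width: 0.658
finger_force: 20.0
```

```bash
python3 go.py 618 -15.5 25 110
```

```text
t 11.78 pos [618.9 -13.4  27.2] phi 109.9 F [-1.2  0.3  6.2] grip 0.658 20.0 q6 -0.47
shift [-0.0017, -0.0016, 0.0022] turn [0.0002, 0.0001, -0.0015]
```

>>> {"name": "play_rows", "arguments": {
  "moves": [
    [0, 0, 0, 0, 0, 0, 0.4],
    [0, 0, 0, 0, 0, 0, 0.4],
    [0, 0, -0.004, 0, 0, 0, 0.4],
    [0, 0, -0.012, 0, 0, 0, 0.4],
    [0, 0, -0.03, 0, 0, 0, 0.4],
    [0, 0, -0.06, 0, 0, 0, 0.4],
    [0, 0, -0.09, 0, 0, 0, 0.4],
    [0, 0, -0.11, 0, 0, 0, 0.4]
  ],
  "newtons": 40
}}

```text
time_s: 12.45
position: [619.4, -13.4, 139.8]
eef_rot: [1.802, 2.571, 0.002]
contact_force: [0.2, -0.6, -1.2]
grip_width: 0.644
finger_force: 43.1
```

>>> {"name": "play_rows", "arguments": {
  "moves": [
    [0, 0, -0.013, 0, 0, 0, 0.4],
    [0, 0, -0.013, 0, 0, 0, 0.4],
    [0, 0, -0.013, 0, 0, 0, 0.4],
    [0, 0, -0.013, 0, 0, 0, 0.4],
    [0, 0, -0.013, 0, 0, 0, 0.4],
    [0, 0, -0.013, 0, 0, 0, 0.4],
    [0, 0, -0.013, 0, 0, 0, 0.4],
    [0, 0, -0.013, 0, 0, 0, 0.4]
  ]
}}

```text
time_s: 13.12
position: [618.7, -13.4, 149.2]
eef_rot: [-1.802, -2.573, 0.001]
contact_force: [-0.5, 0.4, -2.2]
grip_width: 0.642
finger_force: 43.0
```

```bash
python3 go.py 489 -320.2 150 110
python3 - <<'E'
from h import *
s=robot.get_state()
im,d=shot('side','side7');H=hsv(im);p=s['position']
f=lambda n,im:None
shot('top')
cv2.imwrite('pics/side7.png',cv2.resize(im[70:300,120:400],(800,600))[:,:,::-1])
E
```

```text
t 13.12 pos [618.7 -13.4 149.2] phi 110.0 F [-0.5  0.4 -2.2] grip 0.642 43.0 q6 -0.47
shift [-0.244, -0.2268, -0.0007] turn [-0.0008, -0.0004, -0.0001]
```

View pics/side7.png

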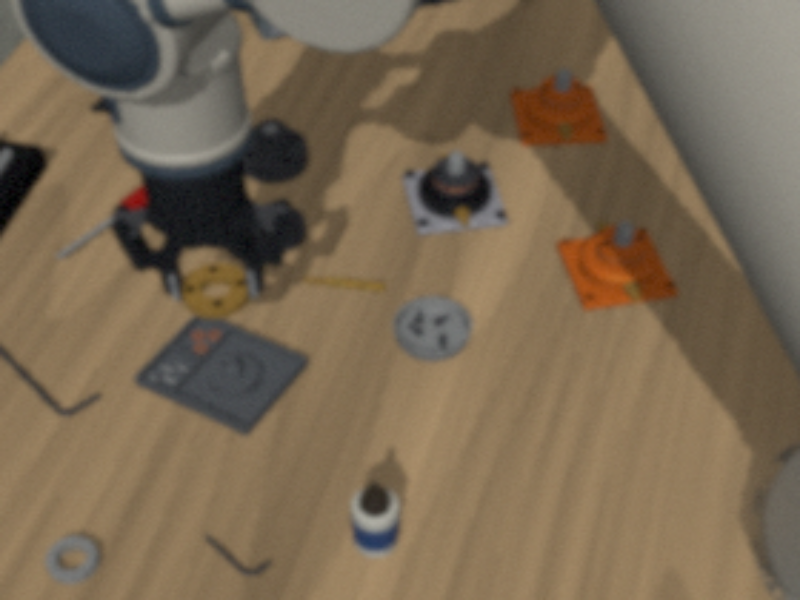

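Run:
```python
from h import *
f=lambda x,y:((x+.5)/(800/120)-.5+219,(y+.5)/(600/90)-.5+82)
S=pix2w('side',[f(*q) for q in[(297,365),(325,487),(510,468),(472,347)]],10);print(S.round(1),S.mean(0))
print('tip',pix2w('side',f(405,315),74))
im,d,W=load('side');H=hsv(im);b=(abs(H[...,0].astype(int)-21)<7)&(H[...,1]>130)
P=[618.7,-13.4,148];m=win('side',b,P,34);vv,uu=np.nonzero(m);print('held blob',uu.min(),uu.max(),vv.min(),vv.max(),m.sum(),'model centre px',w2pix('side',[P,[618.7,-13.4,136]]))
print(edge_circle('side',m,P,29,148),edge_circle('side',m,P,29,136))
# predicted outline extents of the model
a=np.linspace(0,2*np.pi,90);ring=np.c_[29*np.cos(a),29*np.sin(a),0*a]+[618.7,-13.4,0]
q=np.vstack([w2pix('side',ring+[0,0,z]) for z in(136,148)]);print('model',q.min(0),q.max(0))
print('tray',pix2w('side',[(120+x*.35,70+y*230/600) for x,y in[(207,318),(137,380),(247,432),(308,360)]],14).round(1))
print('post',pix2w('side',(120+240*.35,70+358*230/600),28))
```

```text
[[ 545.5 -340.3   10. ]
 [ 511.8 -268.7   10. ]
 [ 436.1 -303.8   10. ]
 [ 471.1 -375.2   10. ]] [ 491.12772863 -322.00059186   10.        ]
tip [[ 491.06033359 -318.23114755   74.        ]]
held blob 184 206 171 191 368 model centre px [[195.57840334 178.6379005 ]
 [196.16059818 181.93665775]]
(array([616.8,  -7.5,  28.8]), 0.7868852459016393) (array([622.1, -16.7,  29.2]), 0.7868852459016393)
model [183.22146863 169.54147405] [208.34965272 191.34807568]
tray [[667.6 -70.3  14. ]
 [698.1  22.   14. ]
 [580.   50.8  14. ]
 [557.4 -46.2  14. ]]
post [[613.22805557 -21.10922905  28.        ]]
```

Side view: the new plate is held level at (215,290); the tray post and valve spindle are both clear, dish and bottle untouched. Carrying it to the valve.

>>> {"name": "play_rows", "arguments": {
  "moves": [
    [-0.012, -0.011, 0, 0, 0, 0, 0.4],
    [-0.035, -0.032, 0, 0, 0, 0, 0.4],
    [-0.06, -0.055, 0, 0, 0, 0, 0.4],
    [-0.085, -0.079, 0, 0, 0, 0, 0.4],
    [-0.11, -0.102, 0, 0, 0, 0, 0.4],
    [-0.135, -0.125, 0, 0, 0, 0, 0.4],
    [-0.16, -0.148, 0, 0, 0, 0, 0.4],
    [-0.185, -0.171, 0, 0, 0, 0, 0.4]
  ]
}}

```text
time_s: 13.88
position: [520.7, -247.2, 149.9]
eef_rot: [1.802, 2.573, 0.0]
contact_force: [0.7, -0.1, -1.5]
grip_width: 0.641
finger_force: 43.1
```

>>> {"name": "play_rows", "arguments": {
  "moves": [
    [-0.02, -0.019, 0, 0, 0, 0, 0.4],
    [-0.04, -0.037, 0, 0, 0, 0, 0.4],
    [-0.055, -0.05, 0.005, 0, 0, 0, 0.4],
    [-0.0595, -0.055, 0.015, 0, 0, 0, 0.4],
    [-0.0595, -0.055, 0.03, 0, 0, 0, 0.4],
    [-0.0595, -0.055, 0.043, 0, 0, 0, 0.4],
    [-0.0595, -0.055, 0.048, 0, 0, 0, 0.4],
    [-0.0595, -0.055, 0.048, 0, 0, 0, 0.4]
  ]
}}

```text
time_s: 14.55
position: [489.6, -319.5, 100.4]
eef_rot: [-1.8, -2.572, -0.0]
contact_force: [0.3, 1.1, -1.8]
grip_width: 0.648
finger_force: 43.0
```

```bash
python3 go.py 490 -320.5 90 110
python3 - <<'E'
from h import *
im,d=shot('side');t,_=shot('top')
u,v=w2pix('side',[[490,-320,70]])[0].astype(int);a=cv2.resize(im[v-30:v+30,u-30:u+30],(400,400),interpolation=cv2.INTER_CUBIC)
u,v=w2pix('top',[[490,-320,70]])[0].astype(int);b=cv2.resize(t[v-30:v+30,u-30:u+30],(400,400),interpolation=cv2.INTER_CUBIC)
cv2.imwrite('pics/crop8.png',np.hstack([a,b])[:,:,::-1])
E
```

```text
t 14.55 pos [ 489.6 -319.5  100.4] phi 110.0 F [ 0.3  1.1 -1.8] grip 0.648 43.0 q6 -1.03
shift [-0.0011, 0.0, 0.0104] turn [-0.0013, -0.0022, 0.0002]
```

View pics/crop8.png

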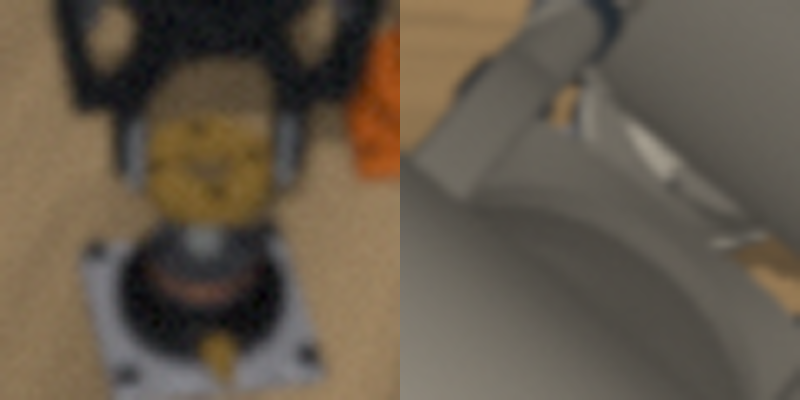

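The plate sits just above the spindle (side crop: plate centre (209,170), spindle (202,238)), about 1.5 mm off in image x. I'll nudge it and lower.

>>> {"name": "play_rows", "arguments": {
  "moves": [
    [-0.0005, 0.0013, 0, 0, 0, 0, 0.4],
    [-0.0005, 0.0013, 0.004, 0, 0, 0, 0.4],
    [-0.0005, 0.0013, 0.008, 0, 0, 0, 0.4],
    [-0.0005, 0.0013, 0.012, 0, 0, 0, 0.4],
    [-0.0005, 0.0013, 0.016, 0, 0, 0, 0.4],
    [-0.0005, 0.0013, 0.02, 0, 0, 0, 0.4],
    [-0.0005, 0.0013, 0.022, 0, 0, 0, 0.4],
    [-0.0005, 0.0013, 0.022, 0, 0, 0, 0.4]
  ]
}}

```text
time_s: 15.32
position: [491.2, -320.3, 79.1]
eef_rot: [-1.802, -2.573, -0.0]
contact_force: [-0.2, -0.4, -2.0]
grip_width: 0.651
finger_force: 43.1
```

>>> {"name": "play_rows", "arguments": {
  "moves": [
    [0, 0, 0.003, 0, 0, 0, 0.4],
    [0, 0, 0.006, 0, 0, 0, 0.4],
    [0, 0, 0.009, 0, 0, 0, 0.4],
    [0, 0, 0.011, 0, 0, 0, 0.4],
    [0, 0, 0.012, 0, 0, 0, 0.4],
    [0, 0, 0.012, 0, 0, 0, 0.4],
    [0, 0, 0.012, 0, 0, 0, 0.4],
    [0, 0, 0.012, 0, 0, 0, 0.4]
  ]
}}

```text
time_s: 15.98
position: [491.6, -320.5, 67.9]
eef_rot: [1.802, 2.573, -0.0]
contact_force: [0.2, 0.3, -2.2]
grip_width: 0.64
finger_force: 43.1
```

```bash
python3 go.py 491 -320 63 110
```

```text
t 15.98 pos [ 491.6 -320.5   67.9] phi 110.0 F [ 0.2  0.3 -2.2] grip 0.640 43.1 q6 -1.03
shift [0.0007, -0.0004, 0.0049] turn [0.0001, 0.0002, -0.0]
```

>>> {"name": "play_rows", "arguments": {
  "moves": [
    [0, 0, 0.001, 0, 0, 0, 0.4],
    [0, 0, 0.002, 0, 0, 0, 0.4],
    [0, 0, 0.003, 0, 0, 0, 0.4],
    [0, 0, 0.004, 0, 0, 0, 0.4],
    [0, 0, 0.0045, 0, 0, 0, 0.4],
    [0, 0, 0.0045, 0, 0, 0, 0.4],
    [0, 0, 0.0045, 0, 0, 0, 0.4],
    [0, 0, 0.0045, 0, 0, 0, 0.4]
  ]
}}

```text
time_s: 16.65
position: [491.5, -320.5, 63.5]
eef_rot: [1.802, 2.573, -0.0]
contact_force: [-1.9, 1.0, 5.9]
grip_width: 0.643
finger_force: 43.7
```

Light contact at the expected seat height. Releasing, rising, then back toward the mat for the chipped plate.

>>> {"name": "play_rows", "arguments": {
  "moves": [
    [0, 0, 0, 0, 0, 0, 0.6],
    [0, 0, 0, 0, 0, 0, 0.8],
    [0, 0, 0, 0, 0, 0, 1],
    [0, 0, 0, 0, 0, 0, 1],
    [0, 0, 0, 0, 0, 0, 1],
    [0, 0, 0, 0, 0, 0, 1],
    [0, 0, -0.003, 0, 0, 0, 1],
    [0, 0, -0.006, 0, 0, 0, 1]
  ]
}}

```text
time_s: 17.32
position: [491.4, -320.4, 69.4]
eef_rot: [-1.802, -2.573, -0.0]
contact_force: [-0.1, -0.6, 0.3]
grip_width: 1.001
finger_force: 0.0
```

>>> {"name": "play_rows", "arguments": {
  "moves": [
    [0, 0, -0.02, 0, 0, 0, 1],
    [0, 0, -0.04, 0, 0, 0, 1],
    [0, 0, -0.06, 0, 0, 0, 1],
    [0, 0, -0.08, 0, 0, 0, 1],
    [0, 0, -0.085, 0, 0, 0, 1],
    [0, 0, -0.085, 0, 0, 0, 1],
    [0, 0, -0.085, 0, 0, 0, 1],
    [0, 0, -0.085, 0, 0, 0, 1]
  ]
}}

```text
time_s: 17.98
position: [491.0, -320.1, 153.3]
eef_rot: [-1.801, -2.572, -0.0]
contact_force: [-1.2, -0.1, 0.8]
grip_width: 0.998
finger_force: 0.0
```

```bash
python3 go.py 464.5 338 150 110
python3 - <<'E'
from h import *
im,d=shot('side');H=hsv(im)
b=(abs(H[...,0].astype(int)-21)<7)&(H[...,1]>130)
m=win('side',b,[491,-320,62],34)
W=cloud('side',d);w=W[m>0];print('z med',np.nanmedian(w[:,2]),np.nanmedian(w,0).round(1),m.sum())
vv,uu=np.nonzero(m);print(uu.min(),uu.max(),vv.min(),vv.max())
a=np.linspace(0,2*np.pi,90);ring=np.c_[29*np.cos(a),29*np.sin(a),0*a]+[491,-320,0]
q=np.vstack([w2pix('side',ring+[0,0,z]) for z in(50,62)]);print('model',q.min(0),q.max(0))
E
```

```text
t 17.98 pos [ 491.  -320.1  153.3] phi 110.0 F [-1.2 -0.1  0.8] grip 0.998 0.0 q6 -1.03
shift [0.6275, 0.2001, 0.0039] turn [-0.0008, -0.0013, -0.0]
z med 60.53394290219694 [ 489.9 -305.1   60.5] 184
269 288 126 142
model [269.29666782 124.83055817] [289.26396637 141.4415241 ]
```

Plate is down (side extents match the model at z 50–62). Going to the mat.

>>> {"name": "play_rows", "arguments": {
  "moves": [
    [0.03, 0.0095, 0, 0, 0, 0, 1],
    [0.068, 0.0217, 0, 0, 0, 0, 1],
    [0.106, 0.0338, 0, 0, 0, 0, 1],
    [0.144, 0.046, 0, 0, 0, 0, 1],
    [0.182, 0.058, 0, 0, 0, 0, 1],
    [0.22, 0.07, 0, 0, 0, 0, 1],
    [0.258, 0.082, 0, 0, 0, 0, 1],
    [0.296, 0.094, 0, 0, 0, 0, 1]
  ],
  "newtons": 20
}}

```text
time_s: 18.7
position: [477.7, -8.4, 153.6]
eef_rot: [-1.802, -2.572, 0.001]
contact_force: [1.1, 1.0, 0.0]
grip_width: 1.001
finger_force: 0.0
```

>>> {"name": "play_rows", "arguments": {
  "moves": [
    [0.038, 0.012, 0, 0, 0, 0.11, 1],
    [0.076, 0.024, 0, 0, 0, 0.22, 1],
    [0.114, 0.036, 0, 0, 0, 0.33, 1],
    [0.152, 0.048, 0, 0, 0, 0.44, 1],
    [0.19, 0.06, 0, 0, 0, 0.55, 1],
    [0.228, 0.072, 0, 0, 0, 0.66, 1],
    [0.266, 0.084, 0, 0, 0, 0.77, 1],
    [0.3, 0.095, 0, 0, 0, 0.87, 1]
  ]
}}

```text
time_s: 19.37
position: [466.1, 274.9, 153.4]
eef_rot: [-2.698, -1.609, 0.002]
contact_force: [0.8, -0.7, -1.1]
grip_width: 1.001
finger_force: 0.0
```

>>> {"name": "play_rows", "arguments": {
  "moves": [
    [0, 0, 0.02, 0, 0, 0, 1],
    [0, 0, 0.03, 0, 0, 0, 1],
    [0, 0, 0.03, 0, 0, 0, 1],
    [0, 0, 0.03, 0, 0, 0, 1],
    [0, 0, 0.03, 0, 0, 0, 1],
    [0, 0, 0.03, 0, 0, 0, 1],
    [0, 0, 0.03, 0, 0, 0, 1],
    [0, 0, 0.03, 0, 0, 0, 1]
  ]
}}

```text
time_s: 20.03
position: [467.3, 273.0, 124.8]
eef_rot: [2.695, 1.615, 0.001]
contact_force: [-0.8, -1.0, 0.1]
grip_width: 0.999
finger_force: 0.0
```

```bash
python3 go.py 464.5 338 15 59
```

```text
t 20.03 pos [467.3 273.  124.8] phi 61.9 F [-0.8 -1.   0.1] grip 0.999 0.0 q6 0.91
shift [0.0559, -0.0331, 0.1098] turn [0.0005, -0.0007, 0.0502]
```

>>> {"name": "play_rows", "arguments": {
  "moves": [
    [0.02, -0.012, 0, 0, 0, 0.02, 1],
    [0.045, -0.026, 0.01, 0, 0, 0.05, 1],
    [0.056, -0.033, 0.035, 0, 0, 0.05, 1],
    [0.056, -0.033, 0.06, 0, 0, 0.05, 1],
    [0.056, -0.033, 0.085, 0, 0, 0.05, 1],
    [0.056, -0.033, 0.1, 0, 0, 0.05, 1],
    [0.056, -0.033, 0.106, 0, 0, 0.05, 1],
    [0.056, -0.033, 0.108, 0, 0, 0.05, 1]
  ]
}}

```text
time_s: 20.7
position: [463.9, 337.9, 15.5]
eef_rot: [2.734, 1.548, -0.002]
contact_force: [0.5, 0.3, 0.2]
grip_width: 0.999
finger_force: 0.0
```

>>> {"name": "play_rows", "arguments": {
  "moves": [
    [0, 0, 0, 0, 0, 0, 0.9],
    [0, 0, 0, 0, 0, 0, 0.8],
    [0, 0, 0, 0, 0, 0, 0.6],
    [0, 0, 0, 0, 0, 0, 0.6],
    [0, 0, 0, 0, 0, 0, 0.6],
    [0, 0, 0, 0, 0, 0, 0.6],
    [0, 0, 0, 0, 0, 0, 0.6],
    [0, 0, 0, 0, 0, 0, 0.6]
  ]
}}

```text
time_s: 21.37
position: [464.8, 338.6, 17.6]
eef_rot: [2.734, 1.548, 0.003]
contact_force: [-1.0, -1.0, 7.9]
grip_width: 0.665
finger_force: 19.8
```

>>> {"name": "play_rows", "arguments": {
  "moves": [
    [0, 0, 0, 0, 0, 0, 0.9],
    [0, 0, 0, 0, 0, 0, 1],
    [0, 0, 0, 0, 0, 0.12, 1],
    [0, 0, 0, 0, 0, 0.24, 1],
    [0, 0, 0, 0, 0, 0.36, 1],
    [0, 0, 0, 0, 0, 0.48, 1],
    [0, 0, 0, 0, 0, 0.6, 1],
    [0, 0, 0, 0, 0, 0.72, 1]
  ]
}}

```text
time_s: 22.03
position: [464.3, 338.4, 16.6]
eef_rot: [-3.105, -0.477, -0.001]
contact_force: [-0.4, 0.4, 0.5]
grip_width: 1.0
finger_force: 0.0
```

>>> {"name": "play_rows", "arguments": {
  "moves": [
    [0, 0, 0, 0, 0, 0.12, 1],
    [0, 0, 0, 0, 0, 0.24, 1],
    [0, 0, 0, 0, 0, 0.36, 1],
    [0, 0, 0, 0, 0, 0.48, 1],
    [0, 0, 0, 0, 0, 0.5, 1],
    [0, 0, 0, 0, 0, 0.5, 0.8],
    [0, 0, 0, 0, 0, 0.5, 0.6],
    [0, 0, 0, 0, 0, 0.5, 0.4]
  ]
}}

```text
time_s: 22.7
position: [464.3, 338.3, 16.6]
eef_rot: [-3.128, 0.292, -0.0]
contact_force: [-2.1, -1.3, 10.3]
grip_width: 0.663
finger_force: 19.0
```

>>> {"name": "play_rows", "arguments": {
  "moves": [
    [0, 0, 0, 0, 0, 0, 0.4],
    [0, 0, 0, 0, 0, 0, 0.4],
    [0, 0, 0, 0, 0, 0, 0.4],
    [0, 0, 0, 0, 0, 0, 0.4],
    [0, 0, 0, 0, 0, 0, 0.4],
    [0, 0, 0, 0, 0, 0, 0.4],
    [0, 0, 0, 0, 0, 0, 0.4],
    [0, 0, 0, 0, 0, 0, 0.4]
  ],
  "newtons": 40
}}

```text
time_s: 23.37
position: [464.3, 338.3, 16.8]
eef_rot: [-3.128, 0.293, -0.001]
contact_force: [-2.1, -1.2, 10.5]
grip_width: 0.652
finger_force: 40.3
```

```bash
python3 go.py 617 -14 150 -11
python3 - <<'E'
from h import *
t,_=shot('top')
H=hsv(t)
c=cv2.resize(t[110:190,200:280],(560,560),interpolation=cv2.INTER_CUBIC)
cv2.imwrite('pics/crop9.png',c[:,:,::-1])
u,v=w2pix('top',[[491,-320,62]])[0]
b=(abs(H[...,0].astype(int)-21)<7)&(H[...,1]>150)
m=win('top',b,[491,-320,62],40);print('valve plate',edge_circle('top',m,(491,-320),29,62),cyl_center('top',m,(491,-320),29,50,62))
E
```

```text
t 23.37 pos [464.3 338.3  16.8] phi -10.7 F [-2.1 -1.2 10.5] grip 0.652 40.3 q6 2.28
shift [0.2155, 0.3178, -0.1332] turn [-0.0003, -0.0004, 0.0053]
valve plate (array([ 489.5, -319.2,   28.5]), 0.8666666666666667) (array([ 490.49393343, -320.80526569]), np.float64(1.0177270125470659))
```

View pics/crop9.png

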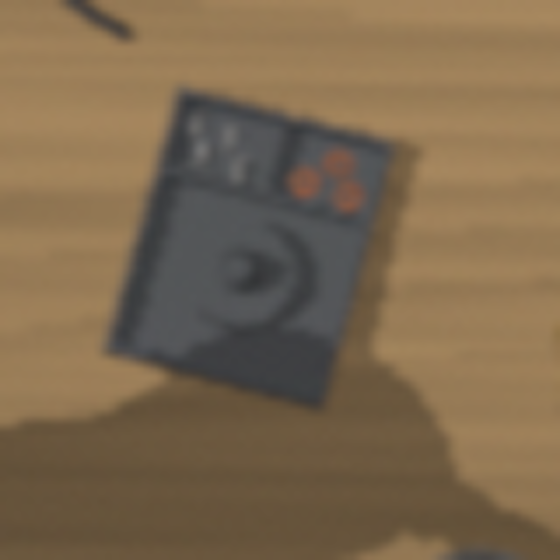

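Run:
```python
from h import *
f=lambda q:((q[0]+.5)/7-.5+200,(q[1]+.5)/7-.5+110)
C=pix2w('top',[f(q) for q in[(180,90),(393,142),(325,407),(107,350)]],12)[:,:2]
L=np.array([(76,50),(76,-50),(-48,-50),(-48,50)],float)
A,s=cv2.estimateAffinePartial2D(L,C)
print(C.round(1),'origin',A[:,2],'scale',np.hypot(*A[:,0]),'ang',np.degrees(np.arctan2(A[1,0],A[0,0])))
print('post',[pix2w('top',f(q),28)[0].round(1) for q in[(240,268),(244,270)]])
```

```text
Traceback (most recent call last):
cv2.error: OpenCV(4.12.0) /io/opencv/modules/calib3d/src/ptsetreg.cpp:1108: error: (-215:Assertion failed) count >= 0 && to.checkVector(2) == count in function 'estimateAffinePartial2D'
```

Run:
```python
from h import *
f=lambda q:((q[0]+.5)/7-.5+200,(q[1]+.5)/7-.5+110)
C=np.ascontiguousarray(pix2w('top',[f(q) for q in[(180,90),(393,142),(325,407),(107,350)]],12)[:,:2])
L=np.array([(76,50),(76,-50),(-48,-50),(-48,50)],float)
A,s=cv2.estimateAffinePartial2D(L,C,ransacReprojThreshold=20)
print(C.round(1),'origin',A[:,2],'scale',np.hypot(*A[:,0]),'ang',np.degrees(np.arctan2(A[1,0],A[0,0])))
print('post',[pix2w('top',f(q),28)[0].round(1) for q in[(240,268),(244,270)]])
```

```text
[[701.1  14.5]
 [679.2 -81.3]
 [558.1 -53.9]
 [581.6  43. ]] origin [616.43990992 -16.26134135] scale 0.9937415998082159 ang -13.143764789515668
post [array([616.2, -15.5,  28. ]), array([615.3, -17.2,  28. ])]
```

>>> {"name": "play_rows", "arguments": {
  "moves": [
    [0, 0, -0.003, 0, 0, 0, 0.4],
    [0, 0, -0.01, 0, 0, 0, 0.4],
    [0, 0, -0.025, 0, 0, 0, 0.4],
    [0, 0, -0.05, 0, 0, 0, 0.4],
    [0, 0, -0.08, 0, 0, 0, 0.4],
    [0, 0, -0.11, 0, 0, 0, 0.4],
    [0.01, 0.015, -0.13, 0, 0, 0, 0.4],
    [0.03, 0.044, -0.133, 0, 0, 0, 0.4]
  ]
}}

```text
time_s: 24.08
position: [486.1, 291.9, 153.5]
eef_rot: [-3.125, 0.29, -0.008]
contact_force: [2.1, 0.2, -1.6]
grip_width: 0.649
finger_force: 43.0
```

>>> {"name": "play_rows", "arguments": {
  "moves": [
    [0.018, 0.027, 0, 0, 0, 0, 0.4],
    [0.037, 0.054, 0, 0, 0, 0, 0.4],
    [0.056, 0.082, 0, 0, 0, 0, 0.4],
    [0.075, 0.11, 0, 0, 0, 0, 0.4],
    [0.094, 0.138, 0, 0, 0, 0, 0.4],
    [0.113, 0.166, 0, 0, 0, 0, 0.4],
    [0.13, 0.192, 0, 0, 0, 0, 0.4],
    [0.14, 0.206, 0, 0, 0, 0, 0.4]
  ]
}}

```text
time_s: 24.75
position: [585.0, 57.6, 149.8]
eef_rot: [3.127, -0.298, 0.001]
contact_force: [-0.0, 0.1, -1.9]
grip_width: 0.651
finger_force: 43.0
```

>>> {"name": "play_rows", "arguments": {
  "moves": [
    [0.01, 0.015, 0, 0, 0, 0, 0.4],
    [0.02, 0.03, 0, 0, 0, 0, 0.4],
    [0.03, 0.045, 0, 0, 0, 0, 0.4],
    [0.036, 0.055, 0, 0, 0, 0, 0.4],
    [0.036, 0.055, 0, 0, 0, 0, 0.4],
    [0.036, 0.055, 0, 0, 0, 0, 0.4],
    [0.036, 0.055, 0, 0, 0, 0, 0.4],
    [0.036, 0.055, 0, 0, 0, 0, 0.4]
  ]
}}

```text
time_s: 25.42
position: [608.6, 0.8, 149.3]
eef_rot: [-3.127, 0.296, 0.001]
contact_force: [-0.3, 0.3, -1.7]
grip_width: 0.647
finger_force: 43.0
```

```bash
python3 go.py 617 -14 60 -11
```

```text
t 25.42 pos [608.6   0.8 149.3] phi -10.8 F [-0.3  0.3 -1.7] grip 0.647 43.0 q6 1.66
shift [0.0111, 0.013, 0.0893] turn [-0.0001, 0.0005, 0.0035]
```

>>> {"name": "play_rows", "arguments": {
  "moves": [
    [0.005, 0.006, 0, 0, 0, 0, 0.4],
    [0.0117, 0.0138, 0.01, 0, 0, 0, 0.4],
    [0.0117, 0.0138, 0.03, 0, 0, 0, 0.4],
    [0.0117, 0.0138, 0.05, 0, 0, 0, 0.4],
    [0.0117, 0.0138, 0.07, 0, 0, 0, 0.4],
    [0.0117, 0.0138, 0.085, 0, 0, 0, 0.4],
    [0.0117, 0.0138, 0.095, 0, 0, 0, 0.4],
    [0.0117, 0.0138, 0.099, 0, 0, 0, 0.4]
  ]
}}

```text
time_s: 26.08
position: [617.4, -16.2, 48.3]
eef_rot: [-3.127, 0.297, 0.003]
contact_force: [-0.3, 0.3, -1.2]
grip_width: 0.649
finger_force: 43.0
```

>>> {"name": "play_rows", "arguments": {
  "moves": [
    [0, 0, 0.002, 0, 0, 0, 0.4],
    [0, 0, 0.005, 0, 0, 0, 0.4],
    [0, 0, 0.008, 0, 0, 0, 0.4],
    [0, 0, 0.011, 0, 0, 0, 0.4],
    [0, 0, 0.013, 0, 0, 0, 0.4],
    [0, 0, 0.014, 0, 0, 0, 0.4],
    [0, 0, 0.015, 0, 0, 0, 0.4],
    [0, 0, 0.015, 0, 0, 0, 0.4]
  ]
}}

```text
time_s: 26.75
position: [617.9, -15.8, 35.2]
eef_rot: [3.127, -0.297, -0.0]
contact_force: [-0.6, -0.8, -2.1]
grip_width: 0.655
finger_force: 43.0
```

```bash
python3 go.py 617.5 -15 28 -11
```

```text
t 26.75 pos [617.9 -15.8  35.2] phi -10.9 F [-0.6 -0.8 -2.1] grip 0.655 43.0 q6 1.64
shift [-0.0006, -0.0007, 0.0072] turn [0.0, 0.0, 0.0025]
```

>>> {"name": "play_rows", "arguments": {
  "moves": [
    [0, 0, 0.002, 0, 0, 0, 0.4],
    [0, 0, 0.004, 0, 0, 0, 0.4],
    [0, 0, 0.005, 0, 0, 0, 0.4],
    [0, 0, 0.006, 0, 0, 0, 0.4],
    [0, 0, 0.0065, 0, 0, 0, 0.4],
    [0, 0, 0.007, 0, 0, 0, 0.4],
    [0, 0, 0.007, 0, 0, 0, 0.4],
    [0, 0, 0.007, 0, 0, 0, 0.4]
  ]
}}

```text
time_s: 27.42
position: [617.9, -15.8, 28.3]
eef_rot: [-3.127, 0.297, -0.0]
contact_force: [-0.0, 0.0, -1.0]
grip_width: 0.651
finger_force: 43.0
```

>>> {"name": "play_rows", "arguments": {
  "moves": [
    [0, 0, 0.0005, 0, 0, 0, 0.4],
    [0, 0, 0.001, 0, 0, 0, 0.4],
    [0, 0, 0.001, 0, 0, 0, 0.4],
    [0, 0, 0.001, 0, 0, 0, 0.6],
    [0, 0, 0.001, 0, 0, 0, 0.8],
    [0, 0, 0.001, 0, 0, 0, 1],
    [0, 0, 0.001, 0, 0, 0, 1],
    [0, 0, 0.001, 0, 0, 0, 1]
  ]
}}

```text
time_s: 28.08
position: [618.0, -15.8, 27.3]
eef_rot: [-3.127, 0.297, -0.0]
contact_force: [-0.2, -0.7, -0.4]
grip_width: 1.0
finger_force: 0.0
```

>>> {"name": "play_rows", "arguments": {
  "moves": [
    [0, 0, 0, 0, 0, 0, 1],
    [0, 0, -0.005, 0, 0, 0, 1],
    [0, 0, -0.02, 0, 0, 0, 1],
    [0, 0, -0.04, 0, 0, 0, 1],
    [0, 0, -0.06, 0, 0, 0, 1],
    [0, 0, -0.08, 0, 0, 0, 1],
    [0, 0, -0.08, 0, 0, 0, 1],
    [0, 0, -0.08, 0, 0, 0, 1]
  ]
}}

```text
time_s: 28.75
position: [618.6, -15.9, 108.6]
eef_rot: [3.127, -0.297, 0.004]
contact_force: [-0.6, 0.2, 0.6]
grip_width: 1.0
finger_force: 0.0
```

```bash
python3 go.py 670 210.5 110 -11
python3 - <<'E'
from h import *
im,d=shot('top');H=hsv(im)
br=(H[...,1]<75)&(H[...,2]>90)
m=win('top',br,[670,211,5],35);print('bear',cyl_center('top',m,(670,211),21,0,11),edge_circle('top',m,(670,211),21,11))
im,d=shot('side');H=hsv(im)
br=(H[...,1]<75)&(H[...,2]>90)
m=win('side',br,[670,211,5],35);print('bear',cyl_center('side',m,(670,211),21,0,11))
E
```

```text
t 28.75 pos [618.6 -15.9 108.6] phi -10.9 F [-0.6  0.2  0.6] grip 1.000 0.0 q6 1.64
shift [0.0079, -0.232, -0.0013] turn [-0.0002, -0.0023, 0.0025]
bear (array([669.62102667, 209.70529188]), np.float64(1.0482014728750348)) (array([668.1, 208.7,  21.2]), 0.9743589743589743)
bear (array([671.28162959, 211.60684668]), np.float64(1.0862060968748826))
```

>>> {"name": "play_rows", "arguments": {
  "moves": [
    [0.001, -0.03, 0, 0, 0, 0, 1],
    [0.003, -0.07, 0, 0, 0, 0, 1],
    [0.004, -0.11, 0, 0, 0, 0, 1],
    [0.006, -0.15, 0, 0, 0, 0, 1],
    [0.007, -0.19, 0, 0, 0, 0, 1],
    [0.008, -0.22, 0, 0, 0, 0, 1],
    [0.008, -0.232, 0.01, 0, 0, 0, 1],
    [0.008, -0.232, 0.03, 0, 0, 0, 1]
  ],
  "newtons": 20
}}

```text
time_s: 29.52
position: [670.6, 213.9, 77.7]
eef_rot: [-3.127, 0.292, -0.005]
contact_force: [-0.9, -1.4, -0.7]
grip_width: 1.001
finger_force: 0.0
```

>>> {"name": "play_rows", "arguments": {
  "moves": [
    [0, 0, 0.005, 0, 0, 0, 1],
    [0, 0, 0.005, 0, 0, 0, 1],
    [0, 0, 0.005, 0, 0, 0, 1],
    [0, 0, 0.005, 0, 0, 0, 1],
    [0, 0, 0.005, 0, 0, 0, 1],
    [0, 0, 0.005, 0, 0, 0, 1],
    [0, 0, 0.005, 0, 0, 0, 1],
    [0, 0, 0.005, 0, 0, 0, 1]
  ]
}}

```text
time_s: 30.18
position: [669.6, 210.4, 72.7]
eef_rot: [-3.127, 0.298, -0.001]
contact_force: [0.1, 0.3, 0.4]
grip_width: 0.998
finger_force: 0.0
```

```bash
python3 go.py 670.3 210.5 15.5 -11
```

```text
t 30.18 pos [669.6 210.4  72.7] phi -10.9 F [0.1 0.3 0.4] grip 0.998 0.0 q6 1.98
shift [0.0006, -0.0002, 0.0572] turn [-0.0002, -0.0005, 0.0023]
```

>>> {"name": "play_rows", "arguments": {
  "moves": [
    [0.0006, 0, 0.015, 0, 0, 0, 1],
    [0.0006, 0, 0.03, 0, 0, 0, 1],
    [0.0006, 0, 0.045, 0, 0, 0, 1],
    [0.0006, 0, 0.053, 0, 0, 0, 1],
    [0.0006, 0, 0.057, 0, 0, 0, 1],
    [0.0006, 0, 0.057, 0, 0, 0, 0.8],
    [0.0006, 0, 0.057, 0, 0, 0, 0.6],
    [0.0006, 0, 0.057, 0, 0, 0, 0.4]
  ]
}}

```text
time_s: 30.85
position: [670.6, 210.5, 16.2]
eef_rot: [-3.127, 0.297, -0.002]
contact_force: [0.4, 0.7, 0.1]
grip_width: 0.603
finger_force: 0.0
```

>>> {"name": "play_rows", "arguments": {
  "moves": [
    [0, 0, 0, 0, 0, 0, 0.4],
    [0, 0, 0, 0, 0, 0, 0.4],
    [0, 0, 0, 0, 0, 0, 0.4],
    [0, 0, 0, 0, 0, 0, 0.4],
    [0, 0, 0, 0, 0, 0, 0.4],
    [0, 0, 0, 0, 0, 0, 0.4],
    [0, 0, 0, 0, 0, 0, 0.4],
    [0, 0, 0, 0, 0, 0, 0.4]
  ]
}}

```text
time_s: 31.52
position: [670.6, 210.6, 16.4]
eef_rot: [-3.127, 0.297, -0.002]
contact_force: [-0.9, 0.8, 5.7]
grip_width: 0.464
finger_force: 19.8
```

>>> {"name": "play_rows", "arguments": {
  "moves": [
    [0, 0, 0, 0, 0, 0, 0.7],
    [0, 0, 0, 0, 0, 0, 0.8],
    [0, 0, 0, 0, 0, -0.06, 0.8],
    [0, 0, 0, 0, 0, -0.18, 0.8],
    [0, 0, 0, 0, 0, -0.3, 0.8],
    [0, 0, 0, 0, 0, -0.42, 0.8],
    [0, 0, 0, 0, 0, -0.54, 0.8],
    [0, 0, 0, 0, 0, -0.66, 0.8]
  ]
}}

```text
time_s: 32.18
position: [670.1, 210.4, 15.4]
eef_rot: [-3.053, -0.741, -0.0]
contact_force: [0.1, -0.3, 0.2]
grip_width: 0.8
finger_force: 0.0
```

>>> {"name": "play_rows", "arguments": {
  "moves": [
    [0, 0, 0, 0, 0, -0.12, 0.8],
    [0, 0, 0, 0, 0, -0.24, 0.8],
    [0, 0, 0, 0, 0, -0.36, 0.8],
    [0, 0, 0, 0, 0, -0.48, 0.8],
    [0, 0, 0, 0, 0, -0.6, 0.8],
    [0, 0, 0, 0, 0, -0.72, 0.8],
    [0, 0, 0, 0, 0, -0.84, 0.8],
    [0, 0, 0, 0, 0, -0.91, 0.8]
  ]
}}

```text
time_s: 32.85
position: [670.1, 210.4, 15.4]
eef_rot: [2.415, 2.009, 0.0]
contact_force: [0.7, -0.1, 0.7]
grip_width: 0.799
finger_force: 0.0
```

>>> {"name": "play_rows", "arguments": {
  "moves": [
    [0, 0, 0, 0, 0, 0, 0.6],
    [0, 0, 0, 0, 0, 0, 0.4],
    [0, 0, 0, 0, 0, 0, 0.3],
    [0, 0, 0, 0, 0, 0, 0.3],
    [0, 0, 0, 0, 0, 0, 0.3],
    [0, 0, 0, 0, 0, 0, 0.3],
    [0, 0, 0, 0, 0, 0, 0.3],
    [0, 0, 0, 0, 0, 0, 0.3]
  ]
}}

```text
time_s: 33.52
position: [670.1, 210.4, 15.5]
eef_rot: [2.423, 1.999, 0.0]
contact_force: [-1.4, -0.1, 5.3]
grip_width: 0.469
finger_force: 20.3
```

>>> {"name": "play_rows", "arguments": {
  "moves": [
    [0, 0, 0, 0, 0, 0, 0.3],
    [0, 0, 0, 0, 0, 0, 0.3],
    [0, 0, -0.004, 0, 0, 0, 0.3],
    [0, 0, -0.015, 0, 0, 0, 0.3],
    [0, 0, -0.04, 0, 0, 0, 0.3],
    [0, 0, -0.075, 0, 0, 0, 0.3],
    [0, 0, -0.11, 0, 0, 0, 0.3],
    [0, 0, -0.135, 0, 0, 0, 0.3]
  ],
  "newtons": 35
}}

```text
time_s: 34.18
position: [670.8, 210.6, 154.3]
eef_rot: [2.422, 1.999, 0.004]
contact_force: [1.2, -0.3, 0.1]
grip_width: 0.459
finger_force: 35.5
```

>>> {"name": "play_rows", "arguments": {
  "moves": [
    [0, 0, 0, 0, 0, 0, 0.3],
    [0, 0, 0, 0, 0, 0, 0.3],
    [0, 0, 0, 0, 0, 0, 0.3],
    [0, 0, 0, 0, 0, 0, 0.3],
    [0, 0, 0, 0, 0, 0, 0.3],
    [0, 0, 0, 0, 0, 0, 0.3],
    [0, 0, 0, 0, 0, 0, 0.3],
    [0, 0, 0, 0, 0, 0, 0.3]
  ]
}}

```text
time_s: 34.85
position: [669.9, 210.4, 149.8]
eef_rot: [-2.422, -2.0, 0.001]
contact_force: [0.2, 0.2, 0.1]
grip_width: 0.456
finger_force: 35.5
```

```bash
python3 go.py 491 -320.3 150 79
python3 - <<'E'
from h import *
t,_=shot('top');im,_=shot('side')
c=lambda im,u,v,r=32: cv2.resize(im[v-r:v+r,u-r:u+r],(400,400),interpolation=cv2.INTER_CUBIC)
u,v=w2pix('side',[[618,-15,20]])[0].astype(int);u2,v2=w2pix('side',[[670,210,140]])[0].astype(int)
cv2.imwrite('pics/crop10.png',np.hstack([c(im,u,v),c(im,u2,max(v2,32))])[:,:,::-1])
H=hsv(t);b=(abs(H[...,0].astype(int)-21)<7)&(H[...,1]>150)
m=win('top',b,[491,-320,62],40);print('valve plate',edge_circle('top',m,(491,-320),29,62),cyl_center('top',m,(491,-320),29,50,62))
E
```

```text
t 34.85 pos [669.9 210.4 149.8] phi 79.1 F [0.2 0.2 0.1] grip 0.456 35.5 q6 0.41
shift [-0.5549, -0.0753, 0.0] turn [-0.0006, 0.0003, 0.0017]
valve plate (array([ 489.3, -319.2,   28. ]), 0.85) (array([ 490.26999725, -320.82492079]), np.float64(0.992154818577324))
```

View pics/crop10.png

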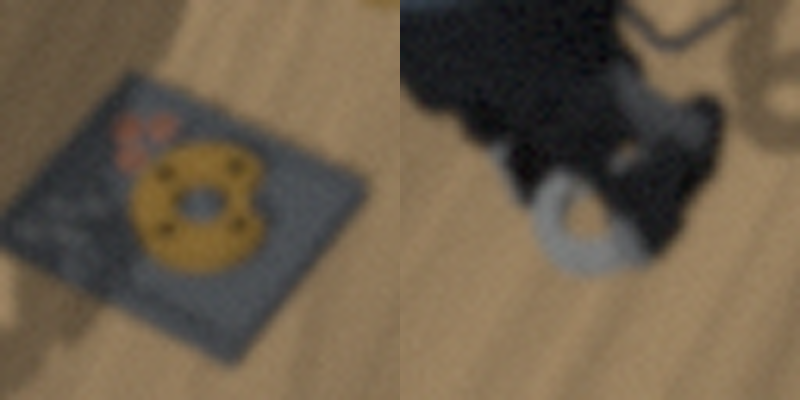

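Side view: the chipped plate sits flat on the tray around the post at (200,205), and the bearing hangs level in the gripper at (585,225). Carrying the bearing to the valve.

>>> {"name": "play_rows", "arguments": {
  "moves": [
    [-0.015, -0.002, 0, 0, 0, 0, 0.3],
    [-0.045, -0.006, 0, 0, 0, 0, 0.3],
    [-0.08, -0.011, 0, 0, 0, 0, 0.3],
    [-0.115, -0.0155, 0, 0, 0, 0, 0.3],
    [-0.15, -0.02, 0, 0, 0, 0, 0.3],
    [-0.185, -0.025, 0, 0, 0, 0, 0.3],
    [-0.22, -0.03, 0, 0, 0, 0, 0.3],
    [-0.255, -0.0345, 0, 0, 0, 0, 0.3]
  ]
}}

```text
time_s: 35.62
position: [587.2, -34.9, 150.5]
eef_rot: [2.422, 2.0, 0.0]
contact_force: [2.7, -0.6, -0.4]
grip_width: 0.46
finger_force: 35.5
```

>>> {"name": "play_rows", "arguments": {
  "moves": [
    [-0.036, -0.005, 0, 0, 0, 0, 0.3],
    [-0.072, -0.0095, 0, 0, 0, 0, 0.3],
    [-0.108, -0.0145, 0, 0, 0, 0, 0.3],
    [-0.144, -0.0195, 0, 0, 0, 0, 0.3],
    [-0.18, -0.0245, 0, 0, 0, 0, 0.3],
    [-0.215, -0.029, 0, 0, 0, 0, 0.3],
    [-0.25, -0.034, 0, 0, 0, 0, 0.3],
    [-0.275, -0.037, 0, 0, 0, 0, 0.3]
  ]
}}

```text
time_s: 36.28
position: [498.5, -299.2, 150.5]
eef_rot: [2.423, 1.999, -0.0]
contact_force: [0.3, -0.7, -0.2]
grip_width: 0.457
finger_force: 35.5
```

>>> {"name": "play_rows", "arguments": {
  "moves": [
    [-0.015, -0.002, 0.005, 0, 0, 0, 0.3],
    [-0.024, -0.003, 0.02, 0, 0, 0, 0.3],
    [-0.024, -0.003, 0.035, 0, 0, 0, 0.3],
    [-0.024, -0.003, 0.045, 0, 0, 0, 0.3],
    [-0.024, -0.003, 0.05, 0, 0, 0, 0.3],
    [-0.024, -0.003, 0.05, 0, 0, 0, 0.3],
    [-0.024, -0.003, 0.05, 0, 0, 0, 0.3],
    [-0.024, -0.003, 0.05, 0, 0, 0, 0.3]
  ]
}}

```text
time_s: 36.95
position: [492.6, -319.3, 100.9]
eef_rot: [2.421, 2.001, 0.0]
contact_force: [0.7, 0.4, -0.8]
grip_width: 0.456
finger_force: 35.5
```

```bash
python3 go.py 490.6 -320.3 92 79
python3 - <<'E'
from h import *
im,d=shot('side')
u,v=w2pix('side',[[490,-320,75]])[0].astype(int);print(u,v)
cv2.imwrite('pics/crop11.png',cv2.resize(im[v-30:v+30,u-30:u+30],(600,600),interpolation=cv2.INTER_CUBIC)[:,:,::-1])
E
```

```text
t 36.95 pos [ 492.6 -319.3  100.9] phi 79.1 F [ 0.7  0.4 -0.8] grip 0.456 35.5 q6 -0.49
shift [-0.0013, -0.0018, 0.0089] turn [0.0008, 0.0004, 0.0023]
279 128
```

View pics/crop11.png

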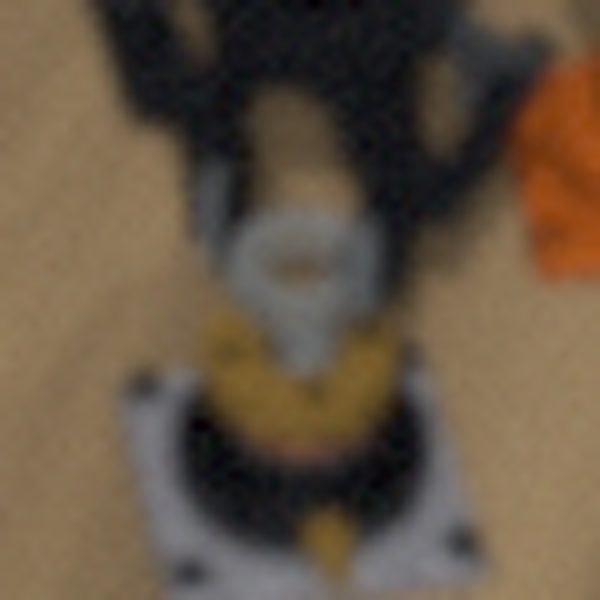

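The bearing is above the spindle (hole (297,262), spindle (303,350)). A 1 mm nudge and lower.

>>> {"name": "play_rows", "arguments": {
  "moves": [
    [-0.001, -0.0012, 0.001, 0, 0, 0, 0.3],
    [-0.001, -0.0012, 0.005, 0, 0, 0, 0.3],
    [-0.001, -0.0012, 0.008, 0, 0, 0, 0.3],
    [-0.001, -0.0012, 0.011, 0, 0, 0, 0.3],
    [-0.001, -0.0012, 0.014, 0, 0, 0, 0.3],
    [-0.001, -0.0012, 0.016, 0, 0, 0, 0.3],
    [-0.001, -0.0012, 0.018, 0, 0, 0, 0.3],
    [-0.001, -0.0012, 0.018, 0, 0, 0, 0.3]
  ]
}}

```text
time_s: 37.67
position: [490.6, -320.2, 81.8]
eef_rot: [-2.422, -2.0, 0.0]
contact_force: [-0.5, -0.8, -0.4]
grip_width: 0.461
finger_force: 35.5
```

>>> {"name": "play_rows", "arguments": {
  "moves": [
    [0, 0, 0.001, 0, 0, 0, 0.3],
    [0, 0, 0.002, 0, 0, 0, 0.3],
    [0, 0, 0.003, 0, 0, 0, 0.3],
    [0, 0, 0.0035, 0, 0, 0, 0.3],
    [0, 0, 0.0035, 0, 0, 0, 0.3],
    [0, 0, 0.0035, 0, 0, 0, 0.3],
    [0, 0, 0.0035, 0, 0, 0, 0.3],
    [0, 0, 0.0035, 0, 0, 0, 0.3]
  ]
}}

```text
time_s: 38.33
position: [490.8, -320.3, 78.8]
eef_rot: [2.422, 2.0, 0.0]
contact_force: [-0.3, 0.4, -0.1]
grip_width: 0.458
finger_force: 35.5
```

>>> {"name": "play_rows", "arguments": {
  "moves": [
    [0, 0, 0.0005, 0, 0, 0, 0.3],
    [0, 0, 0.001, 0, 0, 0, 0.3],
    [0, 0, 0.0015, 0, 0, 0, 0.3],
    [0, 0, 0.0015, 0, 0, 0, 0.3],
    [0, 0, 0.0015, 0, 0, 0, 0.3],
    [0, 0, 0.0015, 0, 0, 0, 0.3],
    [0, 0, 0.0015, 0, 0, 0, 0.3],
    [0, 0, 0.0015, 0, 0, 0, 0.3]
  ]
}}

```text
time_s: 39.0
position: [490.8, -320.3, 77.6]
eef_rot: [2.422, 2.0, 0.0]
contact_force: [-0.4, 0.4, 7.0]
grip_width: 0.462
finger_force: 36.1
```

>>> {"name": "play_rows", "arguments": {
  "moves": [
    [0, 0, 0, 0, 0, 0, 0.5],
    [0, 0, 0, 0, 0, 0, 0.7],
    [0, 0, 0, 0, 0, 0, 0.8],
    [0, 0, -0.001, 0, 0, 0, 0.8],
    [0, 0, -0.004, 0, 0, 0, 0.8],
    [0, 0, -0.02, 0, 0, 0, 0.8],
    [0, 0, -0.04, 0, 0, 0, 0.8],
    [0, 0, -0.06, 0, 0, 0, 0.8]
  ],
  "newtons": 20
}}

```text
time_s: 39.67
position: [490.5, -320.1, 137.9]
eef_rot: [-2.422, -2.0, 0.0]
contact_force: [0.7, -0.1, 0.3]
grip_width: 0.801
finger_force: 0.0
```

>>> {"name": "play_rows", "arguments": {
  "moves": [
    [0, 0, -0.01, 0, 0, 0, 0.8],
    [0, 0, -0.01, 0, 0, 0, 0.8],
    [0, 0, -0.01, 0, 0, 0, 0.8],
    [0, 0, -0.01, 0, 0, 0, 0.8],
    [0, 0, -0.01, 0, 0, 0, 0.8],
    [0, 0, -0.01, 0, 0, 0, 0.8],
    [0, 0, -0.01, 0, 0, 0, 0.8],
    [0, 0, -0.01, 0, 0, 0, 0.8]
  ]
}}

```text
time_s: 40.33
position: [490.6, -320.2, 146.8]
eef_rot: [-2.422, -2.0, 0.0]
contact_force: [-0.3, 0.2, 0.3]
grip_width: 0.796
finger_force: 0.0
```

```bash
python3 go.py 650 -218.3 150 79
python3 - <<'E'
from h import *
im,d=shot('side')
u,v=w2pix('side',[[490,-320,65]])[0].astype(int)
cv2.imwrite('pics/crop12.png',cv2.resize(im[v-30:v+30,u-30:u+30],(600,600),interpolation=cv2.INTER_CUBIC)[:,:,::-1])
E
```

```text
t 40.33 pos [ 490.6 -320.2  146.8] phi 79.1 F [-0.3  0.2  0.3] grip 0.796 0.0 q6 -0.49
shift [0.1302, 0.1372, -0.0032] turn [-0.0006, -0.0003, 0.0017]
```

View pics/crop12.png

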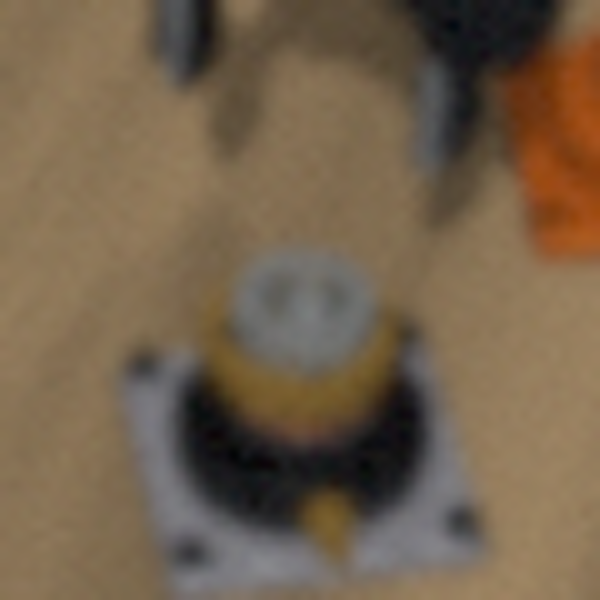

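The bearing lies flat on the plate around the spindle, at (303,305). Now the cover.

>>> {"name": "play_rows", "arguments": {
  "moves": [
    [0.015, 0.016, 0, 0, 0, 0, 0.8],
    [0.04, 0.042, 0, 0, 0, 0, 0.8],
    [0.065, 0.068, 0, 0, 0, 0, 0.8],
    [0.09, 0.095, 0, 0, 0, 0, 0.8],
    [0.115, 0.121, 0, 0, 0, 0, 0.8],
    [0.13, 0.137, 0.01, 0, 0, 0, 0.8],
    [0.13, 0.137, 0.03, 0, 0, 0, 0.8],
    [0.13, 0.137, 0.05, 0, 0, 0, 0.8]
  ]
}}

```text
time_s: 41.05
position: [651.5, -217.4, 96.9]
eef_rot: [2.419, 2.002, 0.001]
contact_force: [-0.7, -0.6, -0.1]
grip_width: 0.797
finger_force: 0.0
```

>>> {"name": "play_rows", "arguments": {
  "moves": [
    [0, 0, 0, 0, 0, 0, 0.8],
    [0, 0, 0, 0, 0, 0, 0.8],
    [0, 0, 0, 0, 0, 0, 0.8],
    [0, 0, 0, 0, 0, 0, 0.8],
    [0, 0, 0, 0, 0, 0, 0.8],
    [0, 0, 0, 0, 0, 0, 0.8],
    [0, 0, 0, 0, 0, 0, 0.8],
    [0, 0, 0, 0, 0, 0, 0.8]
  ]
}}

```text
time_s: 41.72
position: [649.9, -218.6, 97.6]
eef_rot: [2.422, 2.0, 0.0]
contact_force: [-0.3, 1.1, 0.5]
grip_width: 0.797
finger_force: 0.0
```

```bash
python3 go.py 650 -218.3 37 79
```

```text
t 41.72 pos [ 649.9 -218.6   97.6] phi 79.1 F [-0.3  1.1  0.5] grip 0.797 0.0 q6 -0.22
shift [0.0003, -0.0, 0.0606] turn [0.0004, 0.0001, 0.0016]
```

>>> {"name": "play_rows", "arguments": {
  "moves": [
    [0, 0, 0.015, 0, 0, 0, 0.8],
    [0, 0, 0.03, 0, 0, 0, 0.8],
    [0, 0, 0.045, 0, 0, 0, 0.8],
    [0, 0, 0.055, 0, 0, 0, 0.8],
    [0, 0, 0.0605, 0, 0, 0, 0.8],
    [0, 0, 0.0605, 0, 0, 0, 0.6],
    [0, 0, 0.0605, 0, 0, 0, 0.4],
    [0, 0, 0.0605, 0, 0, 0, 0.2]
  ]
}}

```text
time_s: 42.38
position: [650.3, -218.7, 37.6]
eef_rot: [2.422, 2.0, 0.001]
contact_force: [0.3, 0.5, 1.1]
grip_width: 0.386
finger_force: 0.0
```

>>> {"name": "play_rows", "arguments": {
  "moves": [
    [0, 0, 0, 0, 0, 0, 0.2],
    [0, 0, 0, 0, 0, 0, 0.2],
    [0, 0, 0, 0, 0, 0, 0.2],
    [0, 0, 0, 0, 0, 0, 0.2],
    [0, 0, 0, 0, 0, 0, 0.2],
    [0, 0, 0, 0, 0, 0, 0.2],
    [0, 0, 0, 0, 0, 0, 0.2],
    [0, 0, 0, 0, 0, 0, 0.2]
  ]
}}

```text
time_s: 43.05
position: [650.4, -218.7, 37.8]
eef_rot: [2.421, 1.999, 0.001]
contact_force: [-0.3, 0.6, 7.4]
grip_width: 0.32
finger_force: 20.2
```

>>> {"name": "play_rows", "arguments": {
  "moves": [
    [0, 0, 0, 0, 0, 0, 0.5],
    [0, 0, 0, 0, 0, 0, 0.6],
    [0, 0, 0, 0, 0, 0.06, 0.6],
    [0, 0, 0, 0, 0, 0.18, 0.6],
    [0, 0, 0, 0, 0, 0.3, 0.6],
    [0, 0, 0, 0, 0, 0.42, 0.6],
    [0, 0, 0, 0, 0, 0.54, 0.6],
    [0, 0, 0, 0, 0, 0.66, 0.6]
  ]
}}

```text
time_s: 43.72
position: [649.8, -218.5, 36.7]
eef_rot: [-2.943, -1.099, 0.0]
contact_force: [-0.5, 0.4, -0.3]
grip_width: 0.604
finger_force: 0.0
```

>>> {"name": "play_rows", "arguments": {
  "moves": [
    [0, 0, 0, 0, 0, 0.12, 0.6],
    [0, 0, 0, 0, 0, 0.24, 0.6],
    [0, 0, 0, 0, 0, 0.36, 0.6],
    [0, 0, 0, 0, 0, 0.48, 0.6],
    [0, 0, 0, 0, 0, 0.6, 0.6],
    [0, 0, 0, 0, 0, 0.72, 0.6],
    [0, 0, 0, 0, 0, 0.84, 0.6],
    [0, 0, 0, 0, 0, 0.91, 0.6]
  ]
}}

```text
time_s: 44.38
position: [649.8, -218.5, 36.8]
eef_rot: [-3.126, 0.308, 0.0]
contact_force: [0.7, -0.1, -0.7]
grip_width: 0.598
finger_force: 0.0
```

>>> {"name": "play_rows", "arguments": {
  "moves": [
    [0, 0, 0, 0, 0, 0, 0.4],
    [0, 0, 0, 0, 0, 0, 0.2],
    [0, 0, 0, 0, 0, 0, 0.2],
    [0, 0, 0, 0, 0, 0, 0.2],
    [0, 0, 0, 0, 0, 0, 0.2],
    [0, 0, 0, 0, 0, 0, 0.2],
    [0, 0, 0, 0, 0, 0, 0.2],
    [0, 0, 0, 0, 0, 0, 0.2]
  ]
}}

```text
time_s: 45.05
position: [649.9, -218.5, 36.9]
eef_rot: [3.128, -0.297, 0.0]
contact_force: [-2.1, -0.0, 3.0]
grip_width: 0.319
finger_force: 19.8
```

>>> {"name": "play_rows", "arguments": {
  "moves": [
    [0, 0, 0, 0, 0, 0, 0.2],
    [0, 0, 0, 0, 0, 0, 0.2],
    [0, 0, -0.005, 0, 0, 0, 0.2],
    [0, 0, -0.015, 0, 0, 0, 0.2],
    [0, 0, -0.04, 0, 0, 0, 0.2],
    [0, 0, -0.07, 0, 0, 0, 0.2],
    [0, 0, -0.1, 0, 0, 0, 0.2],
    [0, 0, -0.115, 0, 0, 0, 0.2]
  ],
  "newtons": 40
}}

```text
time_s: 45.72
position: [651.1, -218.9, 156.3]
eef_rot: [3.126, -0.297, 0.007]
contact_force: [0.2, 0.1, -1.1]
grip_width: 0.309
finger_force: 39.6
```

>>> {"name": "play_rows", "arguments": {
  "moves": [
    [0, 0, 0, 0, 0, 0, 0.2],
    [0, 0, 0, 0, 0, 0, 0.2],
    [0, 0, 0, 0, 0, 0, 0.2],
    [0, 0, 0, 0, 0, 0, 0.2],
    [0, 0, 0, 0, 0, 0, 0.2],
    [0, 0, 0, 0, 0, 0, 0.2],
    [0, 0, 0, 0, 0, 0, 0.2],
    [0, 0, 0, 0, 0, 0, 0.2]
  ]
}}

```text
time_s: 46.38
position: [649.8, -218.5, 151.4]
eef_rot: [-3.127, 0.297, 0.001]
contact_force: [0.4, 0.0, -2.2]
grip_width: 0.308
finger_force: 39.6
```

```bash
python3 go.py 490.8 -320.3 150 -11
```

```text
t 46.38 pos [ 649.8 -218.5  151.4] phi -10.9 F [ 0.4  0.  -2.2] grip 0.308 39.6 q6 1.35
shift [-0.1369, 0.13, 0.0015] turn [-0.0002, 0.0006, 0.0025]
```

>>> {"name": "play_rows", "arguments": {
  "moves": [
    [-0.01, 0.0095, 0, 0, 0, 0, 0.2],
    [-0.03, 0.0285, 0, 0, 0, 0, 0.2],
    [-0.055, 0.052, 0, 0, 0, 0, 0.2],
    [-0.08, 0.076, 0, 0, 0, 0, 0.2],
    [-0.105, 0.1, 0, 0, 0, 0, 0.2],
    [-0.125, 0.119, 0, 0, 0, 0, 0.2],
    [-0.137, 0.13, 0, 0, 0, 0, 0.2],
    [-0.137, 0.13, 0.005, 0, 0, 0, 0.2]
  ]
}}

```text
time_s: 47.05
position: [488.1, -322.4, 147.5]
eef_rot: [3.126, -0.301, 0.0]
contact_force: [0.4, -0.3, -1.2]
grip_width: 0.307
finger_force: 39.6
```

>>> {"name": "play_rows", "arguments": {
  "moves": [
    [0, 0, 0.01, 0, 0, 0, 0.2],
    [0, 0, 0.02, 0, 0, 0, 0.2],
    [0, 0, 0.026, 0, 0, 0, 0.2],
    [0, 0, 0.028, 0, 0, 0, 0.2],
    [0, 0, 0.028, 0, 0, 0, 0.2],
    [0, 0, 0.028, 0, 0, 0, 0.2],
    [0, 0, 0.028, 0, 0, 0, 0.2],
    [0, 0, 0.028, 0, 0, 0, 0.2]
  ]
}}

```text
time_s: 47.72
position: [491.1, -320.4, 119.1]
eef_rot: [3.127, -0.297, 0.001]
contact_force: [-0.4, 0.5, -1.8]
grip_width: 0.309
finger_force: 39.6
```

```bash
python3 go.py 490.8 -320.3 100 -11
python3 - <<'E'
from h import *
im,d=shot('side')
u,v=w2pix('side',[[490,-320,80]])[0].astype(int)
cv2.imwrite('pics/crop13.png',cv2.resize(im[v-30:v+30,u-30:u+30],(600,600),interpolation=cv2.INTER_CUBIC)[:,:,::-1])
E
```

```text
t 47.72 pos [ 491.1 -320.4  119.1] phi -10.8 F [-0.4  0.5 -1.8] grip 0.309 39.6 q6 1.08
shift [-0.0004, -0.0, 0.0191] turn [0.0003, -0.0006, 0.0027]
```

View pics/crop13.png

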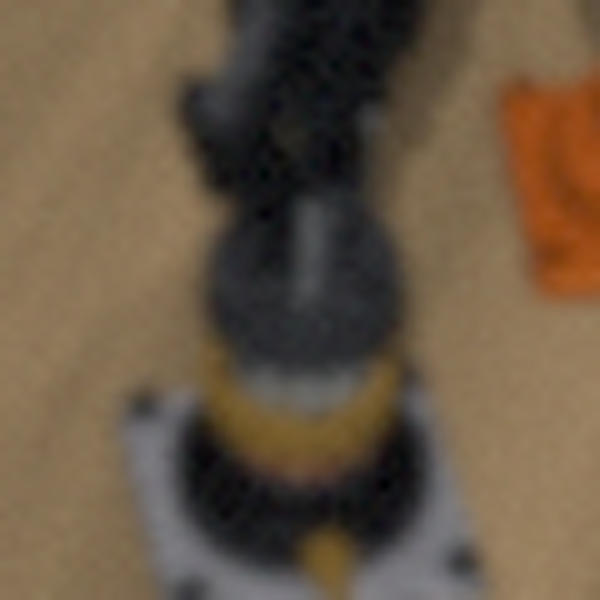

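Cover at (305,280), aligned with the plate below (centre about 302). Lowering.

>>> {"name": "play_rows", "arguments": {
  "moves": [
    [0, 0, 0.002, 0, 0, 0, 0.2],
    [0, 0, 0.005, 0, 0, 0, 0.2],
    [0, 0, 0.008, 0, 0, 0, 0.2],
    [0, 0, 0.011, 0, 0, 0, 0.2],
    [0, 0, 0.014, 0, 0, 0, 0.2],
    [0, 0, 0.016, 0, 0, 0, 0.2],
    [0, 0, 0.017, 0, 0, 0, 0.2],
    [0, 0, 0.017, 0, 0, 0, 0.2]
  ]
}}

```text
time_s: 48.43
position: [490.7, -320.3, 101.5]
eef_rot: [-3.127, 0.297, 0.001]
contact_force: [-0.3, -0.0, -2.0]
grip_width: 0.309
finger_force: 39.6
```

>>> {"name": "play_rows", "arguments": {
  "moves": [
    [0, 0, 0.001, 0, 0, 0, 0.2],
    [0, 0, 0.0015, 0, 0, 0, 0.2],
    [0, 0, 0.002, 0, 0, 0, 0.2],
    [0, 0, 0.0025, 0, 0, 0, 0.2],
    [0, 0, 0.0025, 0, 0, 0, 0.2],
    [0, 0, 0.0025, 0, 0, 0, 0.2],
    [0, 0, 0.0025, 0, 0, 0, 0.2],
    [0, 0, 0.0025, 0, 0, 0, 0.2]
  ]
}}

```text
time_s: 49.1
position: [490.9, -320.4, 99.3]
eef_rot: [3.127, -0.297, 0.0]
contact_force: [-0.6, 0.0, -1.7]
grip_width: 0.313
finger_force: 39.6
```

>>> {"name": "play_rows", "arguments": {
  "moves": [
    [0, 0, 0.0005, 0, 0, 0, 0.2],
    [0, 0, 0.0005, 0, 0, 0, 0.2],
    [0, 0, 0.001, 0, 0, 0, 0.2],
    [0, 0, 0.001, 0, 0, 0, 0.2],
    [0, 0, 0.001, 0, 0, 0, 0.2],
    [0, 0, 0.001, 0, 0, 0, 0.2],
    [0, 0, 0.001, 0, 0, 0, 0.2],
    [0, 0, 0.001, 0, 0, 0, 0.2]
  ]
}}

```text
time_s: 49.77
position: [491.0, -320.5, 98.9]
eef_rot: [3.127, -0.297, 0.001]
contact_force: [-2.7, 3.0, 10.6]
grip_width: 0.311
finger_force: 41.0
```

Seated at the expected height (TCP 99). Releasing, rising and moving aside so both cameras can see.

>>> {"name": "play_rows", "arguments": {
  "moves": [
    [0, 0, 0, 0, 0, 0, 0.4],
    [0, 0, 0, 0, 0, 0, 0.6],
    [0, 0, 0, 0, 0, 0, 0.7],
    [0, 0, 0, 0, 0, 0, 0.7],
    [0, 0, -0.004, 0, 0, 0, 0.7],
    [0, 0, -0.02, 0, 0, 0, 0.7],
    [0, 0, -0.05, 0, 0, 0, 0.7],
    [0, 0, -0.08, 0, 0, 0, 0.7]
  ]
}}

```text
time_s: 50.43
position: [490.3, -319.9, 178.8]
eef_rot: [-3.126, 0.297, 0.003]
contact_force: [-0.2, -0.5, 0.1]
grip_width: 0.704
finger_force: 0.0
```

>>> {"name": "play_rows", "arguments": {
  "moves": [
    [0, 0, -0.03, 0, 0, 0, 0.7],
    [-0.02, 0.03, -0.05, 0, 0, 0, 0.7],
    [-0.05, 0.06, -0.05, 0, 0, 0, 0.7],
    [-0.07, 0.09, -0.05, 0, 0, 0, 0.7],
    [-0.09, 0.12, -0.05, 0, 0, 0, 0.7],
    [-0.11, 0.15, -0.05, 0, 0, 0, 0.7],
    [-0.13, 0.18, -0.05, 0, 0, 0, 0.7],
    [-0.14, 0.2, -0.05, 0, 0, 0, 0.7]
  ]
}}

```text
time_s: 51.1
position: [313.0, -492.3, 228.7]
eef_rot: [3.127, -0.299, -0.001]
contact_force: [0.3, 0.0, -0.7]
grip_width: 0.7
finger_force: 0.0
```

>>> {"name": "play_rows", "arguments": {
  "moves": [
    [0, 0, 0, 0, 0, 0, 0.7],
    [0, 0, 0, 0, 0, 0, 0.7],
    [0, 0, 0, 0, 0, 0, 0.7],
    [0, 0, 0, 0, 0, 0, 0.7],
    [0, 0, 0, 0, 0, 0, 0.7],
    [0, 0, 0, 0, 0, 0, 0.7],
    [0, 0, 0, 0, 0, 0, 0.7],
    [0, 0, 0, 0, 0, 0, 0.7]
  ]
}}

```text
time_s: 51.77
position: [315.9, -490.2, 228.3]
eef_rot: [3.128, -0.296, -0.0]
contact_force: [0.4, -0.5, -0.3]
grip_width: 0.705
finger_force: 0.0
```

```bash
python3 go.py 490.8 -320.3 100 -11
python3 - <<'E'
from h import *
t,_=shot('top');im,d=shot('side')
c=lambda im,u,v,r=30: cv2.resize(im[v-r:v+r,u-r:u+r],(300,300),interpolation=cv2.INTER_CUBIC)
o=[]
for n,i in(('side',im),('top',t)):
    r=[]
    for P in([490,-320,60],[617,-15,20]):
        u,v=w2pix(n,[P])[0].astype(int);r.append(c(i,u,v))
    o.append(np.hstack(r))
cv2.imwrite('pics/final.png',np.vstack(o)[:,:,::-1])
W=cloud('side',d);g=hsv(im)[...,2]
for n,P in(('dish',(271,195)),('bottle',(251,268))):
    w=W[P[1]-25:P[1]+25,P[0]-25:P[0]+25].reshape(-1,3);w=w[(w[:,2]>6)&(np.hypot(*(w-W[P[1],P[0]])[:,:2].T)<50)];print(n,((np.nanmin(w,0)+np.nanmax(w,0))/2).round(1))
E
```

```text
t 51.77 pos [ 315.9 -490.2  228.3] phi -10.8 F [ 0.4 -0.5 -0.3] grip 0.705 0.0 q6 0.66
shift [0.1399, -0.1997, 0.1283] turn [0.0, 0.0, 0.0031]
dish [ 461.5 -121.8   14.3]
bottle [442.4 121.7  53.9]
```

View pics/final.png

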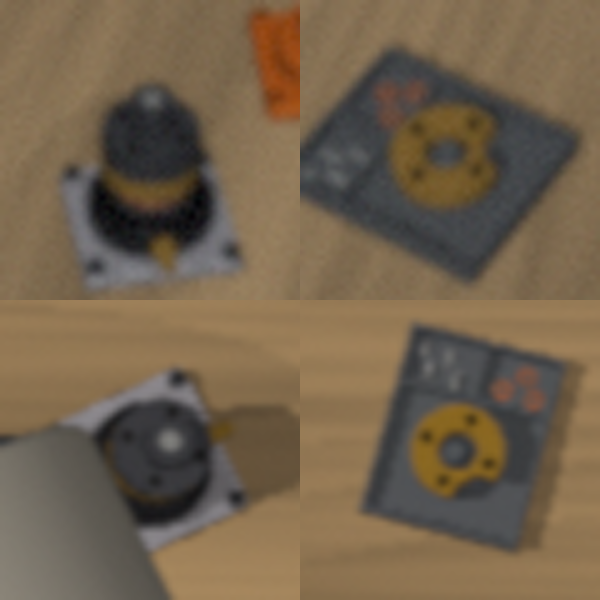

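The cover stands flush and concentric on the plate at (152,130), and the chipped plate lies flat around the post at (445,155). Dish and bottle are unmoved. Handing in.

```bash
python3 -c "
from plant import robot
print(robot.sign_off())"
```

```text
the job is handed in; nothing more can be done
None
```

The job is handed in (51.8 s on the clock; the verdict was not shown): the new plate, bearing and cover are seated on the valve, the chipped plate is down on the tray post, and the dish and bottle are where they started.

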